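Vent the air line, open the sample case and clear the feed chute

ROBOT

A 6-joint arm with a two-finger parallel gripper is mounted at the origin on the work surface. World frame = base frame: x ahead of the robot, y to its left, z up, the work surface at z = 0. Lengths are in m, angles in degrees, forces in N, time in s.
With the tool pointing down it reaches from about 0.4 to 0.825 m from the base axis. Payload 7 kg.
Tool frame: the origin (TCP) lies on the centre line of the jaws, within the pads' length; the fingertips stand 8 mm ahead of it and the grasp point (between the pads) lies 11 mm behind it; z points along the fingers, y is the line along which they close (so a half turn about z gives the same grasp; the last joint's range is limited). The gripper opens to 88 mm and grips with 3 to 60 N. Pads are 19 mm wide; open, the fingers measure 130 mm over their backs; the gripper's body (78 mm by 193 mm) begins 47 mm behind the grasp point.
Start: joints at [-48.982, 20.546, 0.682, 0, -70.136, -16.507], TCP at [0.28, -0.614, 0.235] pointing down, gripper open.
Joint ranges: [-176.03, 176.03], [-82.01, 121.73], [-58.28, 71.71], [-173.87, 95.51], [-174.79, -0.11], [-173.66, 173.66]. Speed limits (degrees/s): [136.94, 136.94, 172.46, 180, 180, 180].

INTERFACE

Orientations are given as [roll, pitch, yaw] about the fixed x, y, z axes, in that order (R = Rz(yaw) Ry(pitch) Rx(roll)).
In Python, from plant import r gives the robot as it stands.
- The arm moves only by the tool carry_out, never from a script. Its argument "targets" is a list of rows, each a list of 6 numbers: the shift along the tool's x, y, z scaled (see below), then the turn, a rotation vector about the tool's x, y, z scaled (see below). A call has 1 to 5 rows; each row shifts and turns the commanded pose from where the row before left it, along the tool's axes as they then stand; what a row does not reach is not made up. The controller multiplies each number of a shift by 0.5 m and each number of a turn by 60 degrees. A row lasts 1/8 s, in which the tool goes at most 62.5 mm and 10.7 degrees, less where a joint would pass 70% of its speed; a pose out of reach is approached as far as the arm can. A call with a number of a shift or a turn outside -1 to 1 is refused whole. A call with a gripper value outside its range is refused whole. "hand" is the opening, from 0 (shut) to 1 (fully open), set as the call begins (left out, the last holds). The fingers move at their own pace and stop on an object; "squeeze" is the grip in N (left out, the last holds). Time passes only in rows, so rows that do not move let the fingers close. It gives the time, the measured TCP pose, the force, the opening and the grip force at its end, in the units of the state.
- r.get_state(): the state, without advancing time (a new reading comes with each control period).
- r.capture(name): name is "scene" or "top" or "wrist"; returns the picture (384x512x3 uint8, red, green, blue); there is no depth.
- r.camera_info(name): a dict with "K" (3x3 intrinsics, pixels), "distortion" ([k1, k2, p1, p2, k3] as OpenCV has them; the pictures are not rectified), "eye" and "attitude" of the camera in the world. Camera axes: x right, y down, z forward; pixel columns grow to the right and rows downward; lengths in m; the calibration is good to about 2 mm. A picture is of the moment at which its call begins: read the wrist's pose just before it. camera_info takes no time and is no camera call; for the wrist camera it gives the pose at the moment of the call.
- r.close_job(): hands the job in; it is judged then, once.
The state is a dict: "time_s": time; "joints": joint angles; "qd": joint speeds; "joint_torque": joint torques, N m; "tcp_pos": TCP position; "eef_rot": TCP orientation; "contact_force": force on the tool from outside, world axes, zero at the start; "moment": the same for the moment, N m; "gripper_width": finger opening in m; "gripper_force": force on a finger pad.
Only numpy, scipy, OpenCV 4.12 (cv2) and the standard library are available. Lean on these libraries where they do the work, as an engineer would, in place of code of your own. Each camera call takes 0.05 s, during which the arm holds its last target. There are 200 camera calls.

TASK

First vent the reader's air line: pull the spring sleeve of the quick coupler fully back, then let go of it so that it snaps forward by itself. Then lift the sample case's lid open until it leans back on its stop, and only then nudge the jammed red cartridge back up the feed chute until it is clear of the yellow hold-down strips, and lift it out. Put it and every green cartridge from the bench into the case, each flat on the case's floor with its tab up; leave the lid open and everything else where it stands.

Things in the scene. Friction and masses are not known exactly. Their poses are not given: they have to be found in the camera images.
- sleeve (a joint): travel of the coupler's spring sleeve, m: 0 = fully forward at rest, 0.018 = fully back on its stop. A spring pushes it forward with 4 N at rest, 11 N fully back; let go, it runs forward in about 0.2 s
- sleeve_mid (a point): middle of the coupler's sleeve, on its axis, 85 mm above the bench: a steel barrel 40 mm long, 32 mm in diameter, with an orange flange 42 mm in diameter, 8 mm wide, at each end, leaving a groove 24 mm long to grip. Room for fingertips below it. x axis: along the coupler, pointing back (the way the sleeve is pulled), towards the blue block
- coupler: fixed quick coupler of the air line: aluminium foot 100 x 60 x 10 mm and an upright blue block (50 mm wide, 110 mm tall, its front face 60 mm in +x from the origin) from which a brass pipe runs out forward (-x) at 85 mm height, carrying the sleeve. Origin on the bench, 18 mm behind the sleeve's middle at rest
- case: fixed grey sample case, an open box 170 x 290 x 55 mm outside (its x, y, z), walls and floor 5 mm thick, covered by the hinged lid. Origin: centre of its underside; x points to the hinge side, away from the robot
- lid (a joint): angle of the case's lid, rad: 0 = shut, 1.8 = open, leaning back on its stop. The lid weighs 0.3 kg, has no catch, falls shut when let go below about 1.3 and falls open onto its stop when let go above about 1.55
- lid_bar (a point): middle of the orange bar handle on the lid: a round bar 10 mm thick, 100 mm long along the case's y, its centre line 30 mm above the lid's top face (38 mm above the hinge line's level when shut), 125 mm in front of the hinge line, 45 mm from the lid's front edge. Lid plate 170 x 290 x 8 mm. The bar turns with the lid and ends up behind it, on the far side, when open
- case_hinge (a point): middle of the lid's hinge line, which runs along the case's y axis at 56 mm height, 85 mm in +x from the case's middle
- chute: fixed feed chute: channel 300 mm long, 40 mm wide inside, walls 16 mm high, sloping 0.2 rad down to a white box 90 mm tall. Origin: on the floor at the low end, by a stop; -x runs uphill along the floor, z square to it. Over the lowest 90 mm two yellow hold-down strips, 24 to 29 mm above the floor, leave a 24 mm slot in the middle for the tab; the block cannot be lifted out there
- cart_jam: red and white cartridge: block 70 x 36 x 20 mm (its x, y, z); upright on top a red tab 40 mm long (x), 10 thick (y), 30 high; 50 mm tall in all, about 70 g. Origin: centre of the underside, z up. Jammed under the chute's strips, flat on the floor, long way along it, middle 45 to 65 mm uphill of the low end. Free to lift once its middle is 125 mm or more uphill; friction holds it there on the slope
- cart1: green and white cartridge: block 70 x 36 x 20 mm (its x, y, z); upright on top a green tab 40 mm long (x), 10 thick (y), 30 high; 50 mm tall in all, about 70 g. Origin: centre of the underside, z up. Stands upright on its underside on the bench; may be absent
- cart2: green and white cartridge: block 70 x 36 x 20 mm (its x, y, z); upright on top a green tab 40 mm long (x), 10 thick (y), 30 high; 50 mm tall in all, about 70 g. Origin: centre of the underside, z up. Stands upright on its underside on the bench; may be absent
- cart3: green and white cartridge: block 70 x 36 x 20 mm (its x, y, z); upright on top a green tab 40 mm long (x), 10 thick (y), 30 high; 50 mm tall in all, about 70 g. Origin: centre of the underside, z up. Stands upright on its underside on the bench; may be absent
- cart4: green and white cartridge: block 70 x 36 x 20 mm (its x, y, z); upright on top a green tab 40 mm long (x), 10 thick (y), 30 high; 50 mm tall in all, about 70 g. Origin: centre of the underside, z up. Stands upright on its underside on the bench; may be absent
- jar: small amber jar, 48 mm across, 60 mm high, a loose bystander; origin: centre of its underside
- beaker: white cup, 60 mm across, 70 mm high, a loose bystander; origin: centre of its underside
- tape: blue ring of tape, 80 mm across, 20 mm high, a loose bystander; origin: centre of its underside
- tip_box: closed blue box 90 x 60 x 45 mm, a loose bystander; origin: centre of its underside
- mouse: black computer mouse 100 x 60 x 30 mm, a loose bystander; origin: centre of its underside
- wash: white bottle with red cap, 60 mm across, 100 mm high, a loose bystander; origin: centre of its underside

How it is judged:
By the outcome, as a careful person would: the job done as asked, in the order asked, and still so for the second after the job is handed in, with the robot touching nothing.
Of cart1, cart2, cart3, cart4 only 2 to 4 are there at a start; the rules pass over those that are not, and their reading is None.
At some moment in a run one of cart1, cart2, cart3, cart4 may be knocked a few centimetres aside while the robot is not near it.
It also fails if it takes over 210 s, if anything falls off the work surface, if the arm or the gripper's body presses on something with over 40 N, if the wrist force passes 120 N, or if a joint passes its speed limit or range.

## Working session

There is one attempt and no reset: what is moved stays moved. The work goes in short steps, Python scripts to look and compute and a tool call to move; the robot and the scene stay as the last step left them, time stands still between calls to the robot, and variables do not carry over. Pictures are saved under pics/ and viewed, at most 14 in all, crops included, and the job is handed in when it is done.

Besides the shell and the picture viewer there is one more tool, called after "Emit:" by a JSON object that holds its "fn" and its "kwargs". carry_out: Moves the arm, as the interface text tells. Its arguments: {"type":"object","properties":{"targets":{"type":"array","items":{"type":"array","items":{"type":"number","minimum":-1,"maximum":1}}},"hand":{"type":"number"},"squeeze":{"type":"number"}},"required":["targets"]}

```bash
ls; mkdir -p pics
python3 - <<'E'
from plant import r
import cv2,numpy as np
s=r.get_state();print(s)
for n in ["scene","top"]:
    im=r.capture(n);cv2.imwrite(f"pics/{n}0.png",im[:,:,::-1]);print(r.camera_info(n))
print(r.camera_info("wrist"))
E
```

```text
pics
{'time_s': 0.0, 'joints': array([-4.89828374e+01,  2.05916365e+01,  6.34019627e-01, -2.07133349e-02,
       -7.01348634e+01, -1.65085097e+01]), 'qd': array([ 0.05349668, -0.11496985,  0.01963131, -0.07617914,  0.02373644,
        0.02186686]), 'joint_torque': array([ 1.07157219e-03, -5.82715917e+01,  2.93065041e+01,  6.99700803e+00,
        7.05625236e-03, -1.87296123e-04]), 'tcp_pos': array([ 0.27981429, -0.61375418,  0.2336204 ]), 'eef_rot': array([ 1.79905798e+02, -7.61249868e-03, -1.55498395e+02]), 'contact_force': array([-0.36279062, -0.48420425,  0.08547597]), 'moment': array([-0.01961263,  0.02169068, -0.00463892]), 'gripper_force': 0.0, 'gripper_width': 0.0871471945282639}
{'K': array([[369.32180337,   0.        , 246.59509078],
       [  0.        , 369.32180337, 188.34205787],
       [  0.        ,   0.        ,   1.        ]]), 'distortion': array([-0.07823905,  0.        ,  0.        ,  0.        ,  0.        ]), 'eye': array([ 1.42935057, -0.35794978,  0.8176986 ]), 'attitude': array([-126.21096081,   -1.27686963,   71.63246207])}
{'K': array([[472.8808071 ,   0.        , 255.7517999 ],
       [  0.        , 472.8808071 , 189.83661044],
       [  0.        ,   0.        ,   1.        ]]), 'distortion': array([-0.00987445,  0.        ,  0.        ,  0.        ,  0.        ]), 'eye': array([ 0.37068915, -0.03735064,  1.56913537]), 'attitude': array([-174.6835004 ,   -0.88720119,  -91.42571722])}
{'K': array([[268.34075691,   0.        , 255.53787964],
       [  0.        , 268.34075691, 190.66844961],
       [  0.        ,   0.        ,   1.        ]]), 'distortion': array([-0.06145559,  0.        ,  0.        ,  0.        ,  0.        ]), 'eye': array([ 0.21381066, -0.6448395 ,  0.38548566]), 'attitude': array([ 1.64375668e+02, -1.16933354e-01,  1.14492828e+02])}
```

View pics/scene0.png

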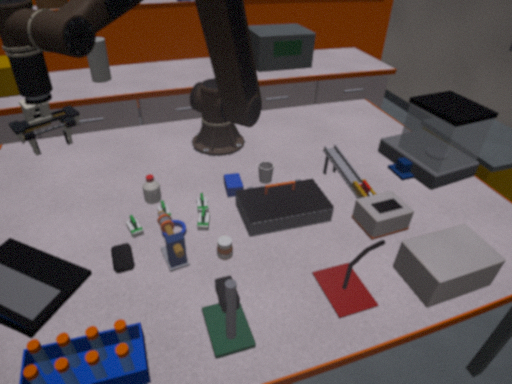

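View pics/top0.png

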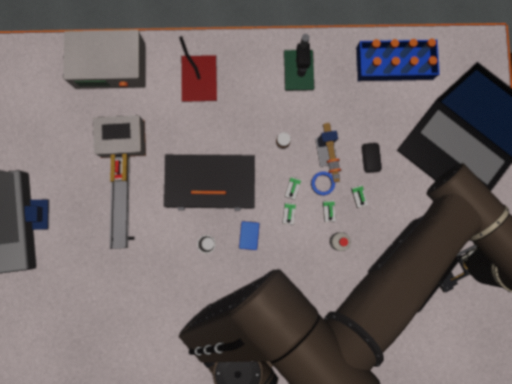

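The top view shows the lid shut with its bar at (208,192), the chute at (119,205) with the red cartridge at (118,168), and the coupler from (328,133) to (335,178). Four green cartridges are at (293,187), (289,213), (330,211) and (360,197), and the tape ring is at (322,183). Next I'll measure these.

```bash
cat > h.py <<'E'
import numpy as np,cv2
from scipy.spatial.transform import Rotation as Ro
from plant import r
def cam(n):
    c=r.camera_info(n);c['R']=Ro.from_euler('xyz',c['attitude'],degrees=True).as_matrix();return c
def ray(c,uv):
    p=cv2.undistortPoints(np.array(uv,float).reshape(-1,1,2),c['K'],c['distortion']).reshape(-1,2)
    return np.c_[p,np.ones(len(p))]@c['R'].T
def onz(c,uv,z):
    d=ray(c,uv);return c['eye']+d*((z-c['eye'][2])/d[:,2])[:,None]
def proj(c,P):
    rv=cv2.Rodrigues(c['R'].T)[0];return cv2.projectPoints(np.array(P,float).reshape(-1,1,3),rv,-c['R'].T@c['eye'],c['K'],c['distortion'])[0].reshape(-1,2)
def tri(c1,u1,c2,u2):
    A=np.zeros((3,3));b=np.zeros(3)
    for c,u in((c1,u1),(c2,u2)):
        d=ray(c,[u])[0];d/=np.linalg.norm(d);M=np.eye(3)-np.outer(d,d);A+=M;b+=M@c['eye']
    return np.linalg.solve(A,b)
def blobs(im,lo,hi,amin=8):
    h=cv2.cvtColor(im,cv2.COLOR_RGB2HSV);m=cv2.inRange(h,np.array(lo),np.array(hi))
    n,l,st,ce=cv2.connectedComponentsWithStats(m)
    out=[]
    for i in range(1,n):
        if st[i,4]>=amin:
            ys,xs=np.where(l==i);q=np.c_[xs,ys].astype(np.float32);out.append((st[i,4],ce[i],cv2.minAreaRect(q),q))
    return out
def line(c,q,z):
    "centre and principal-axis yaw (deg) of blob pixels on plane z, with length"
    P=onz(c,q,z)[:,:2];m=P.mean(0);w,v=np.linalg.eigh(np.cov((P-m).T));a=v[:,1]
    t=(P-m)@a
    return m,np.degrees(np.arctan2(a[1],a[0])),np.ptp(t)
def tip():
    s=r.get_state();print('t',s['time_s'],'tcp',s['tcp_pos'].round(4),'rpy',s['eef_rot'].round(1),'j',s['joints'].round(1),'F',s['contact_force'].round(1),'w',round(s['gripper_width'],4),'gf',s['gripper_force'])
    return s
def delta(P,rpy,s=None):
    "shift (units of .5m) and turn (units of 60deg) in the tool frame from measured pose to P,rpy"
    s=s or r.get_state();R=Ro.from_euler('xyz',s['eef_rot'],degrees=True);R2=Ro.from_euler('xyz',rpy,degrees=True)
    print('shift',(R.inv().apply(np.array(P)-s['tcp_pos'])/.5).round(3),'turn',((R.inv()*R2).as_rotvec(degrees=True)/60).round(3))
E
python3 - <<'E'
from h import *
im=cv2.imread('pics/top0.png')[:,:,::-1].copy();c=cam('top')
for nm,lo,hi,z in (('green',(45,90,40),(85,255,255),.045),('orange',(5,140,90),(18,255,255),.094),('yellow',(20,120,90),(32,255,255),.05),('blue',(100,120,50),(125,255,255),.02),('red',(0,150,90),(4,255,255),.06)):
    for a,ce,re,q in blobs(im,lo,hi): 
        if a<1000: print(nm,a,ce.round(1),*[np.round(x,3) for x in line(c,q,z)])
cr=im[110:230,255:385];cr2=im[110:255,95:220]
cv2.imwrite('pics/c1.png',cv2.resize(np.hstack([cr,cr2[:120]]),None,fx=3,fy=3,interpolation=cv2.INTER_CUBIC)[:,:,::-1])
ims=cv2.imread('pics/scene0.png')
cv2.imwrite('pics/c2.png',cv2.resize(ims[140:280,105:425],None,fx=2.5,fy=2.5,interpolation=cv2.INTER_CUBIC))
E
```

```text
green 656 [297.   73.2] [ 0.898 -0.211] -158.598 0.143
green 44 [294.2 183.3] [ 0.53 -0.19] 163.248 0.043
green 61 [359.3 192.2] [ 0.496 -0.401] -152.455 0.048
green 55 [329.6 206.7] [ 0.451 -0.302] -171.646 0.046
green 50 [289.6 209.2] [ 0.447 -0.172] 175.361 0.046
orange 271 [475.8  37.2] [ 0.991 -0.794] 68.465 0.423
orange 14 [339.   25.3] [ 1.038 -0.348] 91.963 0.03
orange 45 [368.1  25. ] [ 1.038 -0.443] 89.208 0.141
orange 41 [246.  27.] [ 1.038 -0.045] 88.967 0.13
orange 43 [308.  26.] [ 1.038 -0.247] 89.023 0.137
orange 28 [178.5  28. ] [1.038 0.173] 88.907 0.087
orange 11 [200.  28.] [1.037 0.104] 88.926 0.032
orange 76 [27.2 31. ] [1.038 0.66 ] 89.914 0.173
orange 9 [59.9 30.2] [1.039 0.555] 90.381 0.019
orange 48 [412.9  42.5] [ 0.976 -0.586] 113.169 0.025
orange 44 [431.2  42.2] [ 0.976 -0.646] 143.0 0.025
orange 46 [375.8  43.1] [ 0.976 -0.465] 82.454 0.026
orange 44 [394.5  43. ] [ 0.976 -0.526] 99.9 0.024
orange 50 [432.5  60. ] [ 0.917 -0.647] 155.955 0.027
orange 38 [376.4  61.2] [ 0.916 -0.464] 147.215 0.024
orange 40 [395.   60.9] [ 0.916 -0.525] 133.824 0.024
oran
[... 329 characters left out ...]
.  175.5] [0.562 0.354] -179.36 0.016
orange 9 [113.3 176.3] [0.56  0.381] 177.204 0.016
orange 120 [206.9 191.8] [0.505 0.089] 87.525 0.106
blue 16 [385.5  41.5] [ 1.012 -0.52 ] 89.156 0.024
blue 16 [403.5  41.5] [ 1.011 -0.582] 89.182 0.024
blue 10 [421.7  41.3] [ 1.01  -0.644] 92.64 0.021
blue 27 [436.   50.6] [ 0.977 -0.692] -177.751 0.039
blue 89 [329.  136.1] [ 0.689 -0.314] 96.75 0.046
blue 149 [322.2 183.1] [ 0.531 -0.285] 173.095 0.074
blue 448 [ 36.3 213.7] [0.453 0.652] -168.54 0.094
blue 437 [248.9 235.2] [ 0.366 -0.039] 172.523 0.084
red 34 [116.9 166.4] [0.596 0.379] 179.962 0.036
red 19 [117.5 175.4] [0.567 0.377] 107.136 0.018
red 42 [343.1 241.5] [ 0.339 -0.338] 65.779 0.022
```

View pics/c1.png

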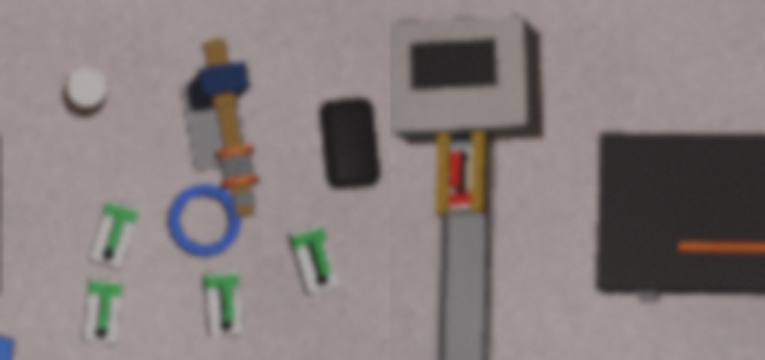

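View pics/c2.png

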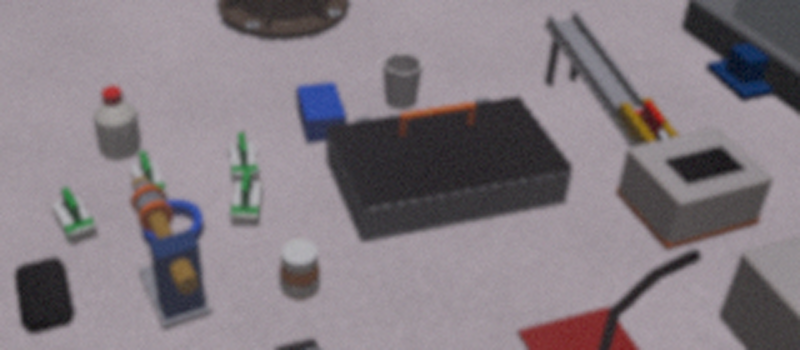

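The crop confirms that the coupler's flanges are at about (333,160.5) and (334.7,170.3) in full-image pixels, with its axis at about 9° yaw, and the tape lies on the bench beside the pipe. Next I'll put the wrist camera above the coupler.

Run:
```python
from h import *
c=cam('top')
P=onz(c,[(327,125),(337.3,180.7),(333,160.5),(334.7,170.3)],.085);print(P.round(3))
s=tip();delta([.585,-.31,.235],[180,0,-171],s)
```

```text
[[ 0.711 -0.297  0.085]
 [ 0.531 -0.323  0.085]
 [ 0.596 -0.312  0.085]
 [ 0.565 -0.316  0.085]]
t 0.1 tcp [ 0.2799 -0.6138  0.2337] rpy [ 179.9   -0.  -155.5] j [-49.   20.6   0.6  -0.  -70.1 -16.5] F [-0.8 -0.2  1. ] w 0.0879 gf 0.0
shift [-0.807  0.3   -0.002] turn [ 0.001 -0.     0.258]
```

Emit:
{"fn": "carry_out", "kwargs": {"targets": [[-0.115,0.043,0,0,0,0],[-0.115,0.043,0,0,0,0],[-0.115,0.043,0,0,0,0],[-0.115,0.043,0,0,0,0],[-0.115,0.043,0,0,0,0]], "hand": 1}}

```text
time_s: 0.72
tcp_pos: [0.498, -0.3954, 0.2343]
eef_rot: [180.0, -0.0, -155.5]
contact_force: [0.5, -0.4, -0.7]
gripper_width: 0.0876
gripper_force: 0.0
```

Emit:
{"fn": "carry_out", "kwargs": {"targets": [[-0.115,0.043,0,0,0,0],[-0.115,0.042,0,0,0,0],[0,0,0,0,0,0.13],[0,0,0,0,0,0.13],[0,0,0,0,0,0]]}}

```text
time_s: 1.35
tcp_pos: [0.5839, -0.3103, 0.234]
eef_rot: [180.0, -0.0, -171.0]
contact_force: [-0.3, -0.1, 0.1]
gripper_width: 0.0875
gripper_force: 0.0
```

Run:
```python
from h import *
tip();c=cam('wrist');im=r.capture('wrist')
cv2.imwrite('pics/w1.png',im[:,:,::-1]);print(c['eye'],c['attitude'])
for nm,lo,hi,z in (('orange',(2,120,70),(18,255,255),.085),('green',(45,90,40),(85,255,255),.045)):
    for a,ce,re,q in blobs(im,lo,hi,30): print(nm,a,ce.round(1),np.round(re[0],1),np.round(re[1],1),round(re[2],1),*[np.round(x,3) for x in line(c,q,z)])
```

```text
t 1.35 tcp [ 0.5839 -0.3103  0.234 ] rpy [ 180.   -0. -171.] j [-11.1  19.3  -1.2  -0.  -69.5 -69.9] F [-0.3 -0.1  0.1] w 0.0875 gf 0.0
[ 0.51229593 -0.3224968   0.38583935] [ 1.64423676e+02 -6.02340441e-02  9.89713564e+01]
orange 46 [251.5 136.1] [252.2 135.7] [9.5 8.5] 9.5 [ 0.534 -0.323] 96.355 0.011
orange 30 [250.1 156.9] [250.4 157.2] [7.8 5.3] 11.3 [ 0.557 -0.321] 81.95 0.009
orange 268 [255.  165.3] [255.  164.9] [ 8.9 36.1] 88.3 [ 0.566 -0.314] 98.566 0.041
orange 428 [253.4 200.7] [254.5 209.5] [45. 35.] 90.0 [ 0.608 -0.31 ] 168.32 0.063
green 638 [277.8  65.7] [276.  60.] [28. 50.] 0.0 [ 0.451 -0.305] -179.519 0.056
green 880 [380.8  78.9] [377.7  73.9] [30.6 51.2] 19.7 [ 0.444 -0.18 ] 154.934 0.066
green 582 [192.1  92.4] [194.2  85.6] [46.5 28.2] 83.7 [ 0.496 -0.402] -153.452 0.056
green 711 [353.  142.6] [350.9 137.6] [28.4 42.4] 29.7 [ 0.524 -0.195] 145.336 0.058
```

View pics/w1.png

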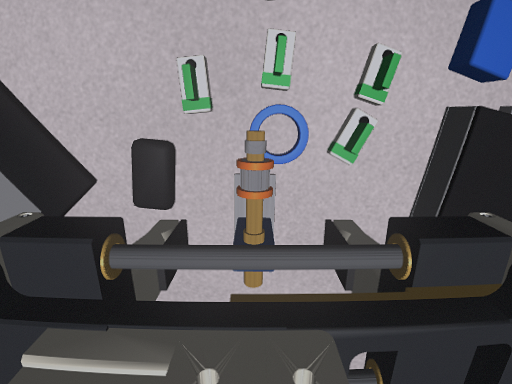

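The wrist view shows the sleeve's flanges at (255,164) and (255,192), with the axis vertical in the image, so the yaw is already right. All four green cartridges are visible.

Run:
```python
from h import *
c=cam('wrist')
for z in (.085,.092): print(onz(c,[(255,164.5),(255,192.3),(255,178.4)],z).round(4))
a=np.radians(9);m=onz(c,[(255,178.4)],.088)[0];ct=cam('top')
print(m,tri(c,(255,178.4),ct,(333.9,165.4)))
delta([m[0],m[1],.077],[180,0,-171])
```

```text
[[ 0.5647 -0.3148  0.085 ]
 [ 0.5971 -0.3096  0.085 ]
 [ 0.5807 -0.3122  0.085 ]]
[[ 0.5635 -0.315   0.092 ]
 [ 0.5951 -0.3099  0.092 ]
 [ 0.5791 -0.3125  0.092 ]]
[ 0.58002372 -0.3123506   0.088     ] [ 0.57919205 -0.31254111  0.09217781]
shift [ 0.008 -0.002  0.314] turn [ 0.    -0.001  0.001]
```

Emit:
{"fn": "carry_out", "kwargs": {"targets": [[0.008,-0.002,0.1],[0,0,0.1],[0,0,0.114],[0,0,0],[0,0,0]]}}

```text
schema error: expected 6 numbers
```

Emit:
{"fn": "carry_out", "kwargs": {"targets": [[0.008,-0.002,0.1,0,0,0],[0,0,0.1,0,0,0],[0,0,0.114,0,0,0],[0,0,0,0,0,0]]}}

```text
time_s: 1.9
tcp_pos: [0.5767, -0.3116, 0.0731]
eef_rot: [179.8, -0.5, -171.0]
contact_force: [0.2, -0.2, 0.5]
gripper_width: 0.0875
gripper_force: 0.0
```

Emit:
{"fn": "carry_out", "kwargs": {"targets": [[0,0,0,0,0,0],[0,0,0,0,0,0],[0,0,0,0,0,0],[0,0,0,0,0,0],[0,0,0,0,0,0]], "hand": 0, "squeeze": 25}}

```text
time_s: 2.52
tcp_pos: [0.5804, -0.3123, 0.078]
eef_rot: [-180.0, 0.0, -171.1]
contact_force: [-0.4, 0.1, 0.4]
gripper_width: 0.0429
gripper_force: 0.0
```

Emit:
{"fn": "carry_out", "kwargs": {"targets": [[0,0,0,0,0,0],[0,0,0,0,0,0],[0,0,0,0,0,0],[0,0,0,0,0,0]]}}

```text
time_s: 3.02
tcp_pos: [0.5801, -0.3121, 0.0776]
eef_rot: [180.0, -0.0, -171.1]
contact_force: [-1.5, 2.2, 2.7]
gripper_width: 0.0313
gripper_force: 29.3
```

Emit:
{"fn": "carry_out", "kwargs": {"targets": [[-0.01,0,0,0,0,0],[-0.01,0,0,0,0,0],[-0.01,0,0,0,0,0],[0,0,0,0,0,0]]}}

```text
time_s: 3.52
tcp_pos: [0.5929, -0.3103, 0.0776]
eef_rot: [180.0, -0.2, -171.1]
contact_force: [-8.3, -0.7, 7.7]
gripper_width: 0.031
gripper_force: 29.7
```

Emit:
{"fn": "carry_out", "kwargs": {"targets": [[-0.004,0,0,0,0,0],[-0.003,0,0,0,0,0],[-0.002,0,0,0,0,0],[0,0,0,0,0,0]]}}

```text
time_s: 4.03
tcp_pos: [0.5966, -0.3098, 0.0775]
eef_rot: [179.9, -0.3, -171.1]
contact_force: [-10.2, 0.4, 8.1]
gripper_width: 0.031
gripper_force: 29.8
```

Emit:
{"fn": "carry_out", "kwargs": {"targets": [[-0.003,0,0,0,0,0],[-0.003,0,0,0,0,0],[-0.003,0,0,0,0,0],[0,0,0,0,0,0]]}}

```text
time_s: 4.53
tcp_pos: [0.5981, -0.3096, 0.0775]
eef_rot: [179.9, -0.6, -171.2]
contact_force: [-19.2, -2.4, 14.0]
gripper_width: 0.031
gripper_force: 30.2
```

Emit:
{"fn": "carry_out", "kwargs": {"targets": [[-0.003,0,0,0,0,0],[-0.003,0,0,0,0,0],[0,0,0,0,0,0]]}}

```text
time_s: 4.9
tcp_pos: [0.5982, -0.3095, 0.0774]
eef_rot: [179.8, -0.9, -171.2]
contact_force: [-26.1, -3.4, 19.9]
gripper_width: 0.0313
gripper_force: 30.6
```

Emit:
{"fn": "carry_out", "kwargs": {"targets": [[0,0,0,0,0,0],[0,0,0,0,0,0],[0,0,0,0,0,0],[0,0,0,0,0,0],[0,0,0,0,0,0]], "hand": 1}}

```text
time_s: 5.52
tcp_pos: [0.6075, -0.3082, 0.0776]
eef_rot: [-180.0, 0.0, -171.1]
contact_force: [0.2, 0.1, -0.6]
gripper_width: 0.0757
gripper_force: 0.0
```

Emit:
{"fn": "carry_out", "kwargs": {"targets": [[0,0,-0.1,0,0,0],[0,0,-0.1,0,0,0],[0,0,-0.12,0,0,0],[0,0,0,0,0,0],[0,0,0,0,0,0]]}}

```text
time_s: 6.15
tcp_pos: [0.607, -0.3079, 0.2376]
eef_rot: [180.0, 0.1, -171.1]
contact_force: [-0.2, 0.1, -0.5]
gripper_width: 0.0879
gripper_force: 0.0
```

Run:
```python
from h import *
tip();c=cam('wrist');im=r.capture('wrist')
cv2.imwrite('pics/w2.png',im[:,:,::-1])
for a,ce,re,q in blobs(im,(2,120,70),(18,255,255),30): print(a,ce.round(1),*[np.round(x,3) for x in line(c,q,.088)])
ct=cam('top');it=r.capture('top');cv2.imwrite('pics/top1.png',it[:,:,::-1])
for a,ce,re,q in blobs(it,(5,140,90),(18,255,255)):
    if 150<ce[1]<260: print('top orange',a,ce.round(1),*[np.round(x,3) for x in line(ct,q,.0945)])
# bar ends of lid handle in scene view
isx=r.capture('scene');cs=cam('scene')
for a,ce,re,q in blobs(isx,(5,140,90),(18,255,255)):
    if 230<ce[0]<340: print('scene',a,ce.round(1),cv2.boundingRect(q))
# jam: red / yellow in top
for lo,hi,n in (((0,150,90),(4,255,255),'red'),((15,120,90),(32,255,255),'yel')):
    for a,ce,re,q in blobs(it,lo,hi):
        if ce[0]<150 and ce[1]>150: print(n,a,ce.round(1),cv2.boundingRect(q))
# dark lid outline
h=cv2.cvtColor(it,cv2.COLOR_RGB2HSV);m=cv2.inRange(h,np.array((0,0,0)),np.array((180,255,75)))
for cc in cv2.findContours(m,0,2)[0]:
    x,y,w,hh=cv2.boundingRect(cc)
    if 150<x<180 and w>60:
        re=cv2.minAreaRect(cc);b=cv2.boxPoints(re);print('lid',re);print(onz(ct,b,.064).round(4))
```

```text
t 6.15 tcp [ 0.607  -0.3079  0.2376] rpy [ 1.800e+02  1.000e-01 -1.711e+02] j [-10.5  21.    1.7  -0.  -70.7 -70.5] F [-0.2  0.1 -0.5] w 0.0879 gf 0.0
283 [256.1 143. ] [ 0.564 -0.315] 98.425 0.04
534 [254.7 183.2] [ 0.61  -0.309] -176.338 0.058
51 [248.3 218. ] [ 0.654 -0.31 ] 46.814 0.015
34 [356.  219.4] [ 0.636 -0.18 ] 82.525 0.019
top orange 12 [335.1 159.2] [ 0.599 -0.317] 94.057 0.013
top orange 29 [114.1 166.7] [0.59  0.378] 175.438 0.035
top orange 29 [334.6 170.4] [ 0.563 -0.314] 97.967 0.029
top orange 13 [121.9 175.4] [0.563 0.354] 175.615 0.016
top orange 9 [113.3 176.3] [0.56  0.381] 177.204 0.016
top orange 146 [208.6 191.7] [0.505 0.084] 87.403 0.106
scene 93 [300.5  77.7] (266, 75, 72, 7)
scene 54 [279.8 184.3] (266, 182, 29, 6)
red 53 [117.2 169.7] (115, 161, 6, 17)
yel 86 [112.1 166.7] (110, 154, 5, 27)
yel 111 [124.3 166.5] (122, 154, 5, 26)
```

The sleeve is vented: it went to its stop and snapped back to its rest position. Next comes the lid bar, at about (0.505, 0.084).

Run:
```python
from h import *
delta([.505,.084,.20],[180,0,-92.6])
```

```text
shift [0.079 0.806 0.073] turn [ 2.000e-03 -1.000e-03 -1.308e+00]
```

Emit:
{"fn": "carry_out", "kwargs": {"targets": [[0.0113,0.115,0.0,0,0,0],[0.0113,0.115,0.0,0,0,0],[0.0113,0.115,0.0,0,0,0],[0.0113,0.115,0.0,0,0,0],[0.0113,0.115,0.02,0,0,0]]}}

```text
time_s: 6.92
tcp_pos: [0.5339, -0.0269, 0.2272]
eef_rot: [-180.0, 0.0, -171.1]
contact_force: [0.6, 1.4, -0.3]
gripper_width: 0.0875
gripper_force: 0.0
```

Emit:
{"fn": "carry_out", "kwargs": {"targets": [[0.0113,0.115,0.025,0,0,0],[0.0113,0.115,0.028,0,0,0],[0,0,0,0,0,-0.1635],[0,0,0,0,0,-0.1635],[0,0,0,0,0,-0.1635]]}}

```text
time_s: 7.55
tcp_pos: [0.505, 0.0836, 0.2]
eef_rot: [180.0, -0.1, -141.3]
contact_force: [0.5, 0.5, 0.6]
gripper_width: 0.0878
gripper_force: 0.0
```

Emit:
{"fn": "carry_out", "kwargs": {"targets": [[0,0,0,0,0,-0.1635],[0,0,0,0,0,-0.1635],[0,0,0,0,0,-0.1635],[0,0,0,0,0,-0.1635],[0,0,0,0,0,-0.1635]]}}

```text
time_s: 8.18
tcp_pos: [0.5051, 0.0832, 0.2]
eef_rot: [179.9, -0.1, -92.3]
contact_force: [0.1, 0.3, -0.2]
gripper_width: 0.0876
gripper_force: 0.0
```

Run:
```python
from h import *
s=tip();c=cam('wrist');im=r.capture('wrist');cv2.imwrite('pics/w3.png',im[:,:,::-1])
for a,ce,re,q in blobs(im,(2,120,70),(18,255,255),30): print(a,ce.round(1),cv2.boundingRect(q),*[np.round(x,4) for x in line(c,q,.096)])
```

```text
t 8.175 tcp [0.5051 0.0832 0.2   ] rpy [ 1.799e+02 -1.000e-01 -9.230e+01] j [ 31.4   6.7 -22.5  -0.  -60.9 -33.6] F [ 0.1  0.3 -0.2] w 0.0876 gf 0.0
965 [257.6 190.5] (253, 137, 11, 108) [0.5027 0.0824] 88.2536 0.1106
```

View pics/w3.png

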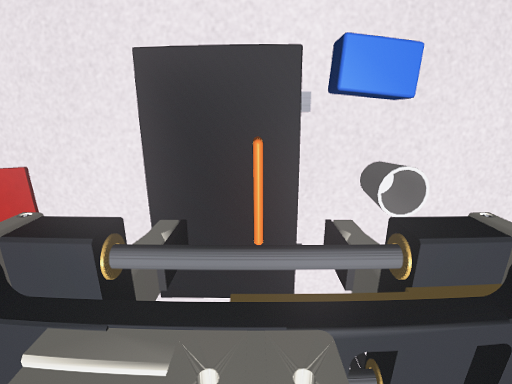

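The orange bar runs from (258,137) to (258,245), lined up with the jaws and at x ≈ 0.503. I'll descend and grip it.

Emit:
{"fn": "carry_out", "kwargs": {"targets": [[0,0.003,0.1,0,0,0],[0,0,0.08,0,0,0],[0,0,0.032,0,0,0],[0,0,0,0,0,0]]}}

```text
time_s: 8.72
tcp_pos: [0.5028, 0.0828, 0.0933]
eef_rot: [179.8, -0.1, -92.7]
contact_force: [-0.4, 0.4, 0.3]
gripper_width: 0.0877
gripper_force: 0.0
```

Emit:
{"fn": "carry_out", "kwargs": {"targets": [[0,0,0,0,0,0],[0,0,0,0,0,0],[0,0,0,0,0,0],[0,0,0,0,0,0],[0,0,0,0,0,0]], "hand": 0, "squeeze": 15}}

```text
time_s: 9.35
tcp_pos: [0.504, 0.0835, 0.0953]
eef_rot: [-180.0, 0.0, -92.6]
contact_force: [-0.3, -0.4, 0.2]
gripper_width: 0.0429
gripper_force: 0.0
```

Emit:
{"fn": "carry_out", "kwargs": {"targets": [[0,0,0,0,0,0],[0,0,0,0,0,0],[0,0,0,0,0,0],[0,0,0,0,0,0],[0,0,0,0,0,0]]}}

```text
time_s: 9.98
tcp_pos: [0.5027, 0.0834, 0.0949]
eef_rot: [179.9, -0.0, -92.6]
contact_force: [-4.5, 1.4, 3.6]
gripper_width: 0.0094
gripper_force: 15.0
```

Run:
```python
from h import *
s=tip()
# arc plan: bar at TCP, lid angle th, tool tilt tau
p0=s['tcp_pos'];cy=np.radians(-2.2);ex=np.array([np.cos(cy),np.sin(cy),0]);ez=np.array([0,0,1.])
rad=lambda th:ex*(-.125*np.cos(th)+.038*np.sin(th))+ez*(.125*np.sin(th)+.038*np.cos(th))
R0=Ro.from_euler('xyz',s['eef_rot'],degrees=True)
prev=p0;pt=0;R=R0
for k in range(5,101,5):
    th=np.radians(k);tau=0 if k<=50 else (k-50)*.5
    p=p0+rad(th)-rad(0)
    print(k,p.round(3),(R.inv().apply(p-prev)/.5).round(3).tolist(),-round((tau-pt)/60,3))
    R=R0*Ro.from_rotvec([-tau,0,0],degrees=True);prev=p;pt=tau
```

```text
t 9.975 tcp [0.5027 0.0834 0.0949] rpy [179.9  -0.  -92.6] j [ 31.5  13.2 -30.4  -0.1 -46.6 -34.1] F [-4.5  1.4  3.6] w 0.0094 gf 14.975247234106064
5 [0.507 0.083 0.106] [-0.0, -0.008, -0.022] -0.0
10 [0.511 0.083 0.116] [-0.0, -0.009, -0.021] -0.0
15 [0.517 0.083 0.126] [-0.0, -0.011, -0.02] -0.0
20 [0.523 0.083 0.135] [-0.0, -0.013, -0.019] -0.0
25 [0.53  0.082 0.144] [-0.0, -0.014, -0.018] -0.0
30 [0.538 0.082 0.152] [-0.0, -0.016, -0.016] -0.0
35 [0.547 0.082 0.16 ] [-0.0, -0.017, -0.015] -0.0
40 [0.556 0.081 0.166] [-0.0, -0.019, -0.013] -0.0
45 [0.566 0.081 0.172] [-0.0, -0.02, -0.012] -0.0
50 [0.576 0.081 0.177] [-0.0, -0.021, -0.01] -0.0
55 [0.587 0.08  0.181] [-0.0, -0.021, -0.008] -0.042
60 [0.598 0.08  0.184] [-0.0, -0.022, -0.007] -0.042
65 [0.609 0.079 0.186] [-0.0, -0.022, -0.006] -0.042
70 [0.621 0.079 0.187] [-0.0, -0.022, -0.005] -0.042
75 [0.632 0.078 0.187] [-0.0, -0.022, -0.004] -0.042
80 [0.643 0.078 0.187] [-0.0, -0.023, -0.003] -0.042
85 [0.655 0.078 0.185] [-0.0, -0.023, -0.002] -0.042
90 [0.666 0.077 0.182] [-0.0, -0.023, -0.001] -0.042
95 [0.676 0.077 0.178] [-0.0, -0.023, -0.0] -0.042
100 [0.687 0.076 0.173] [-0.0, -0.023, 0.001] -0.042
```

Emit:
{"fn": "carry_out", "kwargs": {"targets": [[0,-0.007,-0.022,0,0,0],[0,-0.008,-0.021,0,0,0],[0,-0.011,-0.02,0,0,0],[0,-0.013,-0.019,0,0,0],[0,-0.014,-0.018,0,0,0]]}}

```text
time_s: 10.6
tcp_pos: [0.5303, 0.0824, 0.146]
eef_rot: [180.0, 0.0, -92.6]
contact_force: [-4.0, 3.4, 0.4]
gripper_width: 0.0095
gripper_force: 15.0
```

Emit:
{"fn": "carry_out", "kwargs": {"targets": [[0,-0.016,-0.016,0,0,0],[0,-0.017,-0.015,0,0,0],[0,-0.019,-0.013,0,0,0],[0,-0.02,-0.012,0,0,0],[0,-0.021,-0.01,0,0,0]]}}

```text
time_s: 11.22
tcp_pos: [0.5778, 0.0802, 0.1797]
eef_rot: [-179.9, 0.0, -92.6]
contact_force: [-4.1, 3.2, 4.1]
gripper_width: 0.0093
gripper_force: 15.0
```

Emit:
{"fn": "carry_out", "kwargs": {"targets": [[0,-0.021,-0.008,-0.042,0,0],[0,-0.022,-0.007,-0.042,0,0],[0,-0.022,-0.006,-0.042,0,0],[0,0,0,0,0,0]]}}

```text
time_s: 11.72
tcp_pos: [0.6127, 0.0787, 0.1885]
eef_rot: [172.6, 0.0, -92.6]
contact_force: [-1.6, 3.2, 5.4]
gripper_width: 0.009
gripper_force: 15.1
```

Emit:
{"fn": "carry_out", "kwargs": {"targets": [[0,-0.022,-0.005,-0.042,0,0],[0,-0.022,-0.004,-0.042,0,0],[0,-0.023,-0.003,-0.042,0,0],[0,-0.023,-0.002,-0.042,0,0],[0,0,0,0,0,0]]}}

```text
time_s: 12.35
tcp_pos: [0.6578, 0.0766, 0.1851]
eef_rot: [162.5, 0.0, -92.6]
contact_force: [0.6, 3.4, 1.9]
gripper_width: 0.009
gripper_force: 15.0
```

Emit:
{"fn": "carry_out", "kwargs": {"targets": [[0,-0.023,-0.001,-0.042,0,0],[0,-0.023,0,-0.042,0,0],[0,-0.018,0.001,-0.042,0,0],[0,0,0,0,0,0]]}}

```text
time_s: 12.85
tcp_pos: [0.6872, 0.0752, 0.1736]
eef_rot: [154.9, 0.0, -92.6]
contact_force: [1.5, 2.3, 1.3]
gripper_width: 0.0092
gripper_force: 15.0
```

Emit:
{"fn": "carry_out", "kwargs": {"targets": [[0,0,0,0,0,0],[0,0,0,0,0,0],[0,0,0,0,0,0]], "hand": 0.19}}

```text
time_s: 13.22
tcp_pos: [0.6848, 0.0748, 0.1745]
eef_rot: [154.8, -0.0, -92.6]
contact_force: [0.4, -0.8, -0.5]
gripper_width: 0.0165
gripper_force: 0.2
```

Emit:
{"fn": "carry_out", "kwargs": {"targets": [[0,0,-0.03,0,0,0],[0,0,-0.05,0,0,0],[0,0,-0.07,0,0,0],[0,0,-0.08,0,0,0],[0,0,0,0,0,0]]}}

```text
time_s: 13.85
tcp_pos: [0.7358, 0.0724, 0.2823]
eef_rot: [155.2, 0.0, -92.6]
contact_force: [-0.8, -0.1, 0.5]
gripper_width: 0.0166
gripper_force: 0.0
```

Run:
```python
from h import *
s=tip()
for n in ('scene','top'): cv2.imwrite(f'pics/{n}2.png',r.capture(n)[:,:,::-1])
a=cv2.imread('pics/scene2.png')[120:270,105:425];b=cv2.imread('pics/top2.png')[110:260,95:385]
cv2.imwrite('pics/c3.png',cv2.resize(np.vstack([a[:,:290],b]),None,fx=2,fy=2,interpolation=cv2.INTER_CUBIC))
```

```text
t 13.85 tcp [0.7358 0.0724 0.2823] rpy [155.2   0.  -92.6] j [  16.4   42.8   43.7   -8.7 -114.3  -21. ] F [-0.8 -0.1  0.5] w 0.0166 gf 0.0
```

View pics/c3.png

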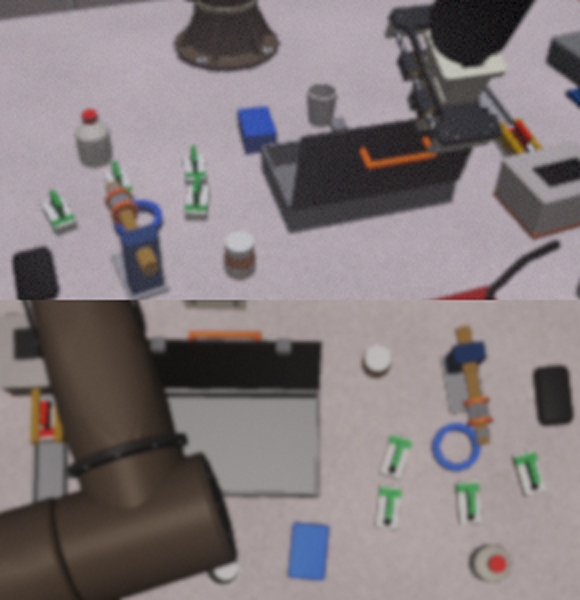

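The lid is open and leaning back on its stop. Next I'll untilt the tool and go over to the chute for a close look.

Emit:
{"fn": "carry_out", "kwargs": {"targets": [[0,0,0,0.14,0,0],[0,0,0,0.14,0,0],[0,0,0,0.137,0,0],[-0.1,0.06,0,0,0,0],[-0.1,0.06,0,0,0,0]], "hand": 1}}

```text
time_s: 14.58
tcp_pos: [0.6765, 0.1758, 0.2785]
eef_rot: [179.8, -0.0, -92.7]
contact_force: [1.1, 1.8, 0.4]
gripper_width: 0.0609
gripper_force: 0.0
```

Emit:
{"fn": "carry_out", "kwargs": {"targets": [[-0.1,0.07,0,0,0,0],[-0.1,0.07,0,0,0,0],[-0.1,0.07,0,0,0,0],[-0.1,0.07,0,0,0,0],[0,0.05,0,0,0,0]]}}

```text
time_s: 15.2
tcp_pos: [0.5203, 0.3855, 0.2775]
eef_rot: [179.7, -0.1, -92.4]
contact_force: [0.5, -0.6, 0.1]
gripper_width: 0.0876
gripper_force: 0.0
```

Emit:
{"fn": "carry_out", "kwargs": {"targets": [[0,0,0,0,0,0.17],[0,0,0,0,0,0.17],[0,0,0,0,0,0.17],[0,0,0,0,0,0.17],[0,0,0,0,0,0.17]]}}

```text
time_s: 15.82
tcp_pos: [0.5221, 0.3823, 0.2784]
eef_rot: [179.9, -0.2, -143.9]
contact_force: [-0.5, -0.7, 0.4]
gripper_width: 0.0875
gripper_force: 0.0
```

Emit:
{"fn": "carry_out", "kwargs": {"targets": [[0,0,0,0,0,0.17],[0,0,0,0,0,0.17],[0,0,0,0,0,0.17],[0,0,0,0,0,0.096],[0,0,0,0,0,0]]}}

```text
time_s: 16.45
tcp_pos: [0.5223, 0.3824, 0.2785]
eef_rot: [-180.0, -0.2, -179.9]
contact_force: [-0.1, -0.4, 0.1]
gripper_width: 0.0878
gripper_force: 0.0
```

Run:
```python
from h import *
s=tip();c=cam('wrist');im=r.capture('wrist');cv2.imwrite('pics/w4.png',im[:,:,::-1])
for lo,hi,n in (((0,150,90),(6,255,255),'red'),((15,120,90),(32,255,255),'yel')):
    for a,ce,re,q in blobs(im,lo,hi,40): print(n,a,ce.round(1),cv2.boundingRect(q))
```

```text
t 16.45 tcp [0.5223 0.3824 0.2785] rpy [-180.    -0.2 -179.9] j [  53.4   16.8    1.    -0.2  -74.4 -143.2] F [-0.1 -0.4  0.1] w 0.0878 gf 0.0
red 125 [247.5 200.1] (239, 196, 18, 9)
red 178 [248.2 225.8] (244, 214, 9, 25)
yel 501 [235.3 217.1] (229, 189, 14, 56)
yel 503 [261.7 216.8] (257, 188, 10, 57)
yel 72 [103.8 248.7] (100, 238, 9, 20)
yel 64 [407.3 248.2] (403, 239, 9, 20)
yel 65 [406.9 272.3] (401, 264, 11, 16)
yel 63 [104.4 272.7] (100, 266, 11, 14)
```

View pics/w4.png

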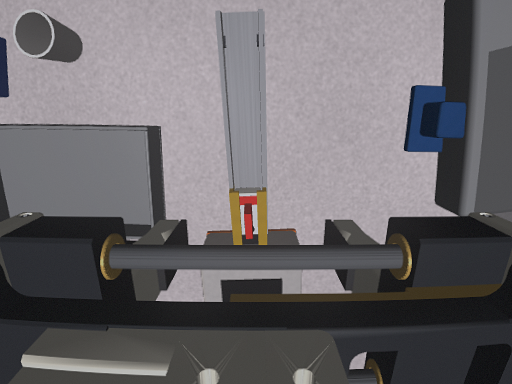

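The wrist view shows the strips' uphill ends at row ~188 (columns 230–267), the red end label at (248,200) and the tab at (248,226). I'll take a second, closer view to triangulate.

Run:
```python
from h import *
import pickle;pickle.dump(cam('wrist'),open('cw4.pkl','wb'))
```

Emit:
{"fn": "carry_out", "kwargs": {"targets": [[-0.06,-0.01,0.05,0,0,0],[-0.06,-0.01,0.06,0,0,0],[0,0,0,0,0,0],[0,0,0,0,0,0]]}}

```text
time_s: 17.0
tcp_pos: [0.5826, 0.3729, 0.224]
eef_rot: [-180.0, -0.2, -179.9]
contact_force: [-0.3, -0.0, -0.2]
gripper_width: 0.0873
gripper_force: 0.0
```

Run:
```python
from h import *
import pickle
s=tip();c=cam('wrist');im=r.capture('wrist');cv2.imwrite('pics/w5.png',im[:,:,::-1]);pickle.dump(c,open('cw5.pkl','wb'))
for lo,hi,n in (((0,150,90),(6,255,255),'red'),((15,120,90),(32,255,255),'yel')):
    for a,ce,re,q in blobs(im,lo,hi,40): print(n,a,ce.round(1),cv2.boundingRect(q))
a=cv2.imread('pics/w4.png')[175:250,205:290];b=im[100:250,165:335,::-1]
cv2.imwrite('pics/c4.png',np.hstack([cv2.resize(a,(400,353),interpolation=cv2.INTER_CUBIC),cv2.resize(b,(400,353),interpolation=cv2.INTER_CUBIC)]))
```

```text
t 17.0 tcp [0.5826 0.3729 0.224 ] rpy [-180.    -0.2 -179.9] j [ 4.860e+01  2.250e+01  2.400e+00 -1.000e-01 -6.990e+01 -1.385e+02] F [-0.3 -0.  -0.2] w 0.0873 gf 0.0
red 220 [254.5 163.5] (244, 158, 22, 13)
red 285 [255. 193.] (250, 170, 11, 41)
yel 800 [271.5 184.5] (266, 148, 12, 74)
yel 799 [239.2 185.5] (232, 150, 15, 73)
yel 75 [103.9 248.5] (100, 238, 9, 20)
yel 65 [407.4 248.4] (403, 239, 9, 20)
yel 67 [104.5 273. ] (100, 266, 11, 14)
yel 63 [406.9 272.5] (401, 266, 11, 14)
```

View pics/c4.png

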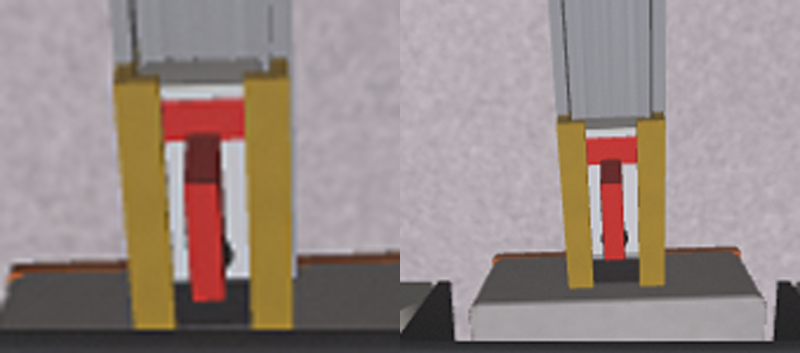

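Run:
```python
from h import *
import pickle
a=pickle.load(open('cw4.pkl','rb'));b=pickle.load(open('cw5.pkl','rb'))
P={}
for n,u,v in (('tabU',(248.1,213.9),(254.2,177.8)),('tabD',(249.2,238.7),(256.4,210.1)),('sLU',(229.2,192.6),(231.7,152.7)),('sRU',(266.4,191.4),(277.2,151.4)),('sLD',(233.3,244.7),(237.2,222)),('sRD',(266.8,244.5),(277.2,221.5))):
    P[n]=tri(a,u,b,v);print(n,P[n].round(4),proj(a,P[n]).round(1)-np.array(u),proj(b,P[n]).round(1)-np.array(v))
for n in('tab',): 
    d=P['tabD']-P['tabU'];print(np.linalg.norm(d),np.degrees(np.arctan2(d[1],d[0])),np.degrees(np.arcsin(d[2]/np.linalg.norm(d))))
d=(P['sLD']+P['sRD']-P['sLU']-P['sRU'])/2;print(np.linalg.norm(d),np.degrees(np.arctan2(d[1],d[0])),np.degrees(np.arcsin(d[2]/np.linalg.norm(d))))
# strip-plane consistent: mid of U ends, slope .2
```

```text
tabU [0.5725 0.3715 0.1007] [[-0.6 -0.1]] [[0.7 0.1]]
tabD [0.6091 0.3733 0.0985] [[-0.1  0. ]] [[0.1 0. ]]
sLU [0.548  0.3466 0.0859] [[-0.1  0. ]] [[0.1 0. ]]
sRU [0.547  0.3962 0.0827] [[-0.3 -0.1]] [[0.3 0.1]]
sLD [0.6423 0.348  0.051 ] [[0.3 0.1]] [[-0.4 -0.1]]
sRD [0.64   0.3998 0.0548] [[0.2 0.1]] [[-0.2 -0.1]]
0.03674237002476251 2.8491690360838713 -3.504619391973938
0.09885340381799224 1.554510481399048 -18.529823035399797
```

Run:
```python
from h import *
import pickle
a=pickle.load(open('cw4.pkl','rb'));print(onz(a,[(241.5,12)],.107),onz(a,[(219,12),(264,12)],.107))
R=Ro.from_euler('z',2,degrees=True)*Ro.from_euler('y',11.46,degrees=True)*Ro.from_euler('xyz',[180,0,180],degrees=True)
delta([.5974,.3726,.127],R.as_euler('xyz',degrees=True))
```

```text
[[0.33862083 0.36611792 0.107     ]] [[0.3384963  0.34169858 0.107     ]
 [0.33857519 0.39049817 0.107     ]]
shift [-0.03  -0.001  0.195] turn [ 0.004  0.189 -0.031]
```

Emit:
{"fn": "carry_out", "kwargs": {"targets": [[-0.015,0,0.09,0,0,0],[-0.015,0,0.105,0,0,0],[0,0,0,0,0.095,-0.014],[0,0,0,0,0.095,-0.014],[0,0,0,0,0,0]]}}

```text
time_s: 17.68
tcp_pos: [0.5985, 0.3735, 0.1266]
eef_rot: [179.8, -11.6, -178.3]
contact_force: [0.3, -1.2, -0.6]
gripper_width: 0.0882
gripper_force: 0.0
```

Emit:
{"fn": "carry_out", "kwargs": {"targets": [[0,0,0.03,0,0,0],[0,0,0.03,0,0,0],[0,0,0.02,0,0,0],[0,0,0,0,0,0],[0,0,0,0,0,0]]}}

```text
time_s: 18.3
tcp_pos: [0.5895, 0.3731, 0.0874]
eef_rot: [179.8, -11.5, -178.2]
contact_force: [-0.7, -0.5, -0.2]
gripper_width: 0.0879
gripper_force: 0.0
```

Emit:
{"fn": "carry_out", "kwargs": {"targets": [[0,0,0,0,0,0],[0,0,0,0,0,0],[0,0,0,0,0,0],[0,0,0,0,0,0],[0,0,0,0,0,0]], "hand": 0, "squeeze": 15}}

```text
time_s: 18.92
tcp_pos: [0.5893, 0.3729, 0.087]
eef_rot: [179.8, -11.6, -178.3]
contact_force: [-1.0, -0.6, -0.2]
gripper_width: 0.0433
gripper_force: 0.0
```

Emit:
{"fn": "carry_out", "kwargs": {"targets": [[0,0,0,0,0,0],[0,0,0,0,0,0],[0,0,0,0,0,0],[0,0,0,0,0,0],[0,0,0,0,0,0]]}}

```text
time_s: 19.55
tcp_pos: [0.5892, 0.3729, 0.0869]
eef_rot: [179.8, -11.6, -178.3]
contact_force: [-0.6, 0.4, -0.1]
gripper_width: 0.01
gripper_force: 15.0
```

Emit:
{"fn": "carry_out", "kwargs": {"targets": [[0.01,0,0,0,0,0],[0.016,0,0,0,0,0],[0.02,0,0,0,0,0],[0.02,0,0,0,0,0],[0,0,0,0,0,0]]}}

```text
time_s: 20.18
tcp_pos: [0.5562, 0.3722, 0.0943]
eef_rot: [179.8, -11.6, -178.2]
contact_force: [0.4, -0.0, -1.1]
gripper_width: 0.01
gripper_force: 15.0
```

Emit:
{"fn": "carry_out", "kwargs": {"targets": [[0.02,0,0,0,0,0],[0.02,0,0,0,0,0],[0.02,0,0,0,0,0],[0.02,0,0,0,0,0],[0.024,0,0,0,0,0]]}}

```text
time_s: 20.8
tcp_pos: [0.5053, 0.3703, 0.1042]
eef_rot: [179.8, -11.6, -178.3]
contact_force: [0.1, -0.3, -0.7]
gripper_width: 0.01
gripper_force: 15.0
```

Emit:
{"fn": "carry_out", "kwargs": {"targets": [[0,0,0,0,0,0],[0,0,0,0,0,0]]}}

```text
time_s: 21.05
tcp_pos: [0.5062, 0.3705, 0.1042]
eef_rot: [179.8, -11.6, -178.2]
contact_force: [0.9, 0.3, -0.9]
gripper_width: 0.0097
gripper_force: 15.0
```

The red cartridge is clear of the strips, with its middle about 137 mm uphill. I'll lift it square to the floor, level it and carry it to the case.

Emit:
{"fn": "carry_out", "kwargs": {"targets": [[0,0,-0.03,0,0,0],[0,0,-0.05,0,0,0],[0,0,-0.06,0,0,0],[0,0,-0.06,0,0,0],[0,0,0,0,0,0]]}}

```text
time_s: 21.68
tcp_pos: [0.5282, 0.3713, 0.2058]
eef_rot: [179.6, -11.3, -178.3]
contact_force: [-0.3, -0.2, -2.1]
gripper_width: 0.0099
gripper_force: 15.0
```

Emit:
{"fn": "carry_out", "kwargs": {"targets": [[0,0,0,0,-0.097,0],[0,0,0,0,-0.097,0],[0,0,0,0,0,0.066],[0,0,0,0,0,0]]}}

```text
time_s: 22.18
tcp_pos: [0.5259, 0.3706, 0.2023]
eef_rot: [179.8, 0.0, 177.8]
contact_force: [0.4, 0.1, 0.1]
gripper_width: 0.01
gripper_force: 15.0
```

```bash
cat >> h.py <<'E'
CC=np.array([.5427,.0817]);CY=np.radians(-2.2)
def slot(x,y): return CC+np.array([[np.cos(CY),-np.sin(CY)],[np.sin(CY),np.cos(CY)]])@np.array([x,y])
E
python3 - <<'E'
from h import *
tip();p=slot(-.015,.104);print(p);delta([*p,.15],[180,0,177.8])
it=r.capture('top');cv2.imwrite('pics/top3.png',it[:,:,::-1]);ct=cam('top')
for a,ce,re,q in blobs(it,(45,90,40),(85,255,255)):
    if ce[1]>100: print('green',a,ce.round(1),*[np.round(x,3) for x in line(ct,q,.045)])
E
```

```text
t 22.175 tcp [0.5259 0.3706 0.2023] rpy [179.8   0.  177.8] j [ 5.250e+01  1.870e+01 -6.300e+00 -1.000e-01 -6.480e+01 -1.447e+02] F [0.4 0.1 0.1] w 0.01 gf 14.992191642522812
[0.53170339 0.18619916]
shift [-0.026 -0.368  0.103] turn [ 0.003  0.001 -0.   ]
green 44 [294.2 183.3] [ 0.53 -0.19] 163.248 0.043
green 62 [359.3 192.3] [ 0.496 -0.401] -152.477 0.048
green 57 [329.5 206.8] [ 0.451 -0.302] -171.236 0.046
green 52 [289.6 209.3] [ 0.446 -0.172] 174.379 0.046
```

Emit:
{"fn": "carry_out", "kwargs": {"targets": [[-0.007,-0.1,0,0,0,0],[-0.007,-0.1,0,0,0,0],[-0.006,-0.1,0,0,0,0],[-0.006,-0.068,0,0,0,0],[0,0,0,0,0,0]]}}

```text
time_s: 22.85
tcp_pos: [0.5322, 0.184, 0.2016]
eef_rot: [179.8, 0.0, 177.6]
contact_force: [0.8, 0.5, -0.9]
gripper_width: 0.0099
gripper_force: 15.0
```

Run:
```python
from h import *
tip();ct=cam('top');it=r.capture('top');cv2.imwrite('pics/top4.png',it[:,:,::-1])
print(onz(ct,[(254.7,200),(230,207.5)],.055),slot(-.05,-.145),slot(-.085,-.04))
c=cam('wrist');im=r.capture('wrist');cv2.imwrite('pics/w6.png',im[:,:,::-1])
```

```text
t 22.85 tcp [0.5322 0.184  0.2016] rpy [179.8   0.  177.6] j [ 3.890e+01  1.140e+01 -1.640e+01 -1.000e-01 -6.200e+01 -1.312e+02] F [ 0.8  0.5 -0.9] w 0.0099 gf 14.99148577451706
[[ 0.4783084  -0.06010667  0.055     ]
 [ 0.45612128  0.01957253  0.055     ]] [ 0.48717062 -0.06127373] [0.45622714 0.04499245]
```

View pics/w6.png

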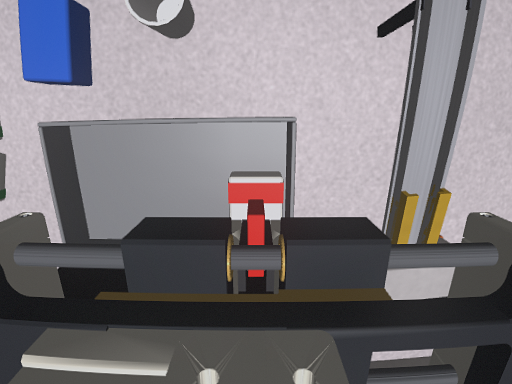

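The red cartridge is held upright over the case. The case's front corners are at (296,118) and (39,124).

Run:
```python
from h import *
c=cam('wrist');print(onz(c,[(296,118),(39,124)],.055),slot(-.085,.145),slot(-.085,-.145))
delta([*slot(-.015,.104),.065],[180,0,177.8])
```

```text
[[ 0.46369391  0.2323907   0.055     ]
 [ 0.4552697  -0.0551095   0.055     ]] [0.46332888 0.22985609] [ 0.45219642 -0.05993016]
shift [ 0.002 -0.001  0.273] turn [ 0.003  0.001 -0.002]
```

Emit:
{"fn": "carry_out", "kwargs": {"targets": [[0,0.005,0.09,0,0,0],[0,0,0.09,0,0,0],[0,0,0.06,0,0,0],[0,0,0.04,0,0,0],[0,0,0,0,0,0]]}}

```text
time_s: 23.58
tcp_pos: [0.5313, 0.1895, 0.0597]
eef_rot: [179.9, -0.1, 177.8]
contact_force: [0.3, -0.9, -0.6]
gripper_width: 0.0098
gripper_force: 15.0
```

Emit:
{"fn": "carry_out", "kwargs": {"targets": [[0,0,0.005,0,0,0],[0,0,0.005,0,0,0],[0,0,0.005,0,0,0],[0,0,0,0,0,0]]}}

```text
time_s: 24.08
tcp_pos: [0.5321, 0.1892, 0.0542]
eef_rot: [179.8, 0.1, 177.7]
contact_force: [-0.4, 0.0, -1.2]
gripper_width: 0.01
gripper_force: 15.0
```

Emit:
{"fn": "carry_out", "kwargs": {"targets": [[0,0,0.005,0,0,0],[0,0,0.005,0,0,0],[0,0,0,0,0,0]]}}

```text
time_s: 24.45
tcp_pos: [0.5319, 0.1891, 0.0487]
eef_rot: [179.8, 0.0, 177.7]
contact_force: [-0.4, 0.6, -0.6]
gripper_width: 0.0097
gripper_force: 15.0
```

Emit:
{"fn": "carry_out", "kwargs": {"targets": [[0,0,0.004,0,0,0],[0,0,0.004,0,0,0],[0,0,0,0,0,0]]}}

```text
time_s: 24.82
tcp_pos: [0.5322, 0.1893, 0.045]
eef_rot: [179.8, 0.1, 177.7]
contact_force: [0.7, -0.4, -0.5]
gripper_width: 0.0096
gripper_force: 15.0
```

Emit:
{"fn": "carry_out", "kwargs": {"targets": [[0,0,0.004,0,0,0],[0,0,0.002,0,0,0],[0,0,0,0,0,0]]}}

```text
time_s: 25.2
tcp_pos: [0.5328, 0.1893, 0.044]
eef_rot: [179.8, 0.1, 177.8]
contact_force: [-5.4, -2.2, 18.2]
gripper_width: 0.01
gripper_force: 15.0
```

Emit:
{"fn": "carry_out", "kwargs": {"targets": [[0,0,0.002,0,0,0],[0,0,0.002,0,0,0],[0,0,0,0,0,0]]}}

```text
time_s: 25.58
tcp_pos: [0.5334, 0.1893, 0.0424]
eef_rot: [179.8, 0.2, 177.8]
contact_force: [-2.6, -4.0, 19.2]
gripper_width: 0.01
gripper_force: 15.0
```

Emit:
{"fn": "carry_out", "kwargs": {"targets": [[0,0,-0.002,0,0,0],[0,0,0,0,0,0],[0,0,0,0,0,0]], "hand": 0.23}}

```text
time_s: 25.95
tcp_pos: [0.532, 0.1892, 0.0407]
eef_rot: [179.8, 0.0, 177.7]
contact_force: [0.4, 0.1, -0.2]
gripper_width: 0.0202
gripper_force: 0.0
```

Emit:
{"fn": "carry_out", "kwargs": {"targets": [[0,0,-0.04,0,0,0],[0,0,-0.1,0,0,0],[0,0,-0.1,0,0,0],[0,0,-0.1,0,0,0],[0,0,0,0,0,0]]}}

```text
time_s: 26.58
tcp_pos: [0.5339, 0.1899, 0.2153]
eef_rot: [179.6, 0.4, 177.8]
contact_force: [0.5, 0.3, -0.0]
gripper_width: 0.0203
gripper_force: 0.0
```

```bash
sed -i 's/CC=.*/CC=np.array([.5435,.0845]);CY=np.radians(-1.9)/' h.py
python3 - <<'E'
from h import *
tip();c=cam('wrist');im=r.capture('wrist')
for a,ce,re,q in blobs(im,(0,150,90),(6,255,255),40): print('red',a,ce.round(1),cv2.boundingRect(q))
it=r.capture('top');cv2.imwrite('pics/top5.png',it[:,:,::-1]);ct=cam('top')
for a,ce,re,q in blobs(it,(45,90,40),(85,255,255)):
    if ce[1]>100: print('green',a,ce.round(1),*[np.round(x,3) for x in line(ct,q,.045)])
delta([.49,-.24,.25],[180,0,180])
E
```

```text
t 26.575 tcp [0.5339 0.1899 0.2153] rpy [179.6   0.4 177.8] j [ 3.930e+01  1.090e+01 -1.530e+01 -1.000e-01 -6.330e+01 -1.315e+02] F [ 0.5  0.3 -0. ] w 0.0203 gf 0.0
red 266 [253.5 153.3] (240, 149, 28, 10)
red 234 [253.9 176.6] (250, 161, 9, 33)
green 44 [294.2 183.3] [ 0.53 -0.19] 163.248 0.043
green 61 [359.4 192.3] [ 0.496 -0.401] -153.161 0.048
green 55 [329.6 206.7] [ 0.451 -0.302] -171.646 0.046
green 52 [289.6 209.4] [ 0.446 -0.172] 175.155 0.046
shift [ 0.05  -0.86  -0.081] turn [ 0.004  0.001 -0.038]
```

The red cartridge is standing in the case. Next I'll get a wrist view over the green ones.

Emit:
{"fn": "carry_out", "kwargs": {"targets": [[-0.004,-0.115,-0.012,0,0,0],[-0.004,-0.115,-0.012,0,0,0],[-0.004,-0.115,-0.012,0,0,0],[-0.004,-0.115,-0.012,0,0,0],[-0.004,-0.115,-0.012,0,0,0]], "hand": 0.8}}

```text
time_s: 27.3
tcp_pos: [0.5296, -0.1008, 0.2386]
eef_rot: [179.8, -0.1, 177.8]
contact_force: [1.6, 1.1, 0.2]
gripper_width: 0.0647
gripper_force: 0.0
```

Emit:
{"fn": "carry_out", "kwargs": {"targets": [[-0.004,-0.115,-0.012,0,0,0],[-0.004,-0.115,-0.012,0,0,0],[-0.004,-0.115,-0.012,0,0,0],[0,0,0,0,0,0],[0,0,0,0,0,0]]}}

```text
time_s: 27.92
tcp_pos: [0.529, -0.2717, 0.2557]
eef_rot: [179.8, -0.1, 177.7]
contact_force: [-0.8, 0.3, 1.2]
gripper_width: 0.0702
gripper_force: 0.0
```

```bash
cat >> h.py <<'E'
def carts(im,c):
    "white block tops (z=.02) merged with green label/tab: fit; tab-top from bright green"
    h=cv2.cvtColor(im,cv2.COLOR_RGB2HSV)
    out=[]
    for a,ce,re,q in blobs(im,(45,90,40),(85,255,255),200):
        out.append((a,ce,re,q))
    return out
E
python3 - <<'E'
from h import *
tip();c=cam('wrist');im=r.capture('wrist');cv2.imwrite('pics/w7.png',im[:,:,::-1])
import pickle;pickle.dump(c,open('cw7.pkl','wb'))
cr=im[0:230,110:450];cv2.imwrite('pics/c7.png',cv2.resize(cr,None,fx=2.3,fy=2.3,interpolation=cv2.INTER_CUBIC)[:,:,::-1])
for a,ce,re,q in blobs(im,(45,90,40),(85,255,255),100): print(a,ce.round(1),cv2.boundingRect(q),[h for h in np.percentile(cv2.cvtColor(im,cv2.COLOR_RGB2HSV)[q[:,1].astype(int),q[:,0].astype(int),2],[5,30,50,70,95])])
E
```

```text
t 27.925 tcp [ 0.529  -0.2717  0.2557] rpy [ 1.798e+02 -1.000e-01  1.777e+02] j [ -8.5  12.4  -7.8  -0.2 -70.  -83.7] F [-0.8  0.3  1.2] w 0.0702 gf 0.0
626 [325.3 102.8] (307, 79, 30, 42) [np.float64(48.0), np.float64(158.0), np.float64(169.0), np.float64(172.0), np.float64(176.0)]
493 [228.6 111.6] (218, 87, 26, 41) [np.float64(97.0), np.float64(167.0), np.float64(169.0), np.float64(171.0), np.float64(177.0)]
413 [158.8 150. ] (144, 129, 35, 37) [np.float64(113.2), np.float64(155.0), np.float64(156.0), np.float64(157.0), np.float64(163.0)]
395 [312.4 166.3] (295, 146, 31, 35) [np.float64(96.0), np.float64(164.0), np.float64(166.0), np.float64(168.0), np.float64(175.0)]
```

View pics/c7.png

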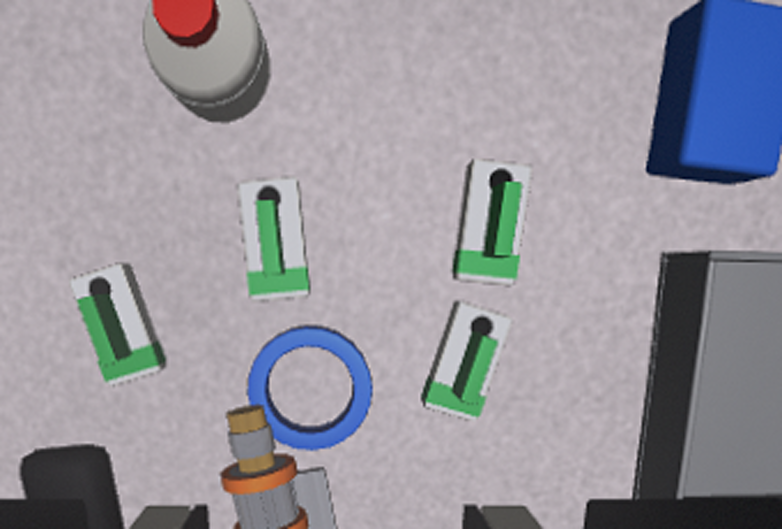

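The picture shows all four cartridges with clear block corners. In crop pixels the centres are about A (117,323), B (274,238), C (494,222) and D (469,360).

Run:
```python
from h import *
import pickle;c=pickle.load(open('cw7.pkl','rb'))
Q=dict(A=[(72,279),(124,264),(162,367),(108,382)],B=[(239,184),(299,178),(308,292),(249,298)],C=[(474,160),(531,167),(517,283),(457,279)],D=[(462,302),(510,318),(480,418),(425,402)])
for k,q in Q.items():
    P=onz(c,np.array(q)/2.3+[110,0],.02)[:,:2];d=(P[2]+P[3]-P[0]-P[1])/2
    print(k,P.mean(0).round(4),'len',np.linalg.norm(d).round(3),'wid',np.linalg.norm((P[1]-P[0]+P[2]-P[3])/2).round(3),'yaw',np.degrees(np.arctan2(d[1],d[0])).round(1))
s=tip()
```

```text
A [ 0.4842 -0.4058] len 0.066 wid 0.036 yaw 13.3
B [ 0.4381 -0.3043] len 0.066 wid 0.036 yaw 1.3
C [ 0.434 -0.171] len 0.068 wid 0.036 yaw -7.0
D [ 0.5169 -0.1857] len 0.066 wid 0.035 yaw -18.0
t 27.975 tcp [ 0.5293 -0.2711  0.2561] rpy [ 1.798e+02 -1.000e-01  1.777e+02] j [ -8.4  12.4  -7.7  -0.2 -70.  -83.7] F [-0.3  0.6  0.5] w 0.0701 gf 0.0
```

Run:
```python
from h import *
def leg(P,y,P2,y2):
    s=Ro.from_euler('xyz',[180,0,y],degrees=True).inv().apply(np.array(P2)-P)/.5
    t=-((y2-y+180)%360-180)/60;print('   shift',s.round(3),'turn',round(t,3))
cs=dict(D=(.5169,-.1857,-18),C=(.434,-.171,-7),B=(.4381,-.3043,1.3),A=(.4842,-.4058,13.3))
P=np.array([.5293,-.2711,.256]);y=177.8
for (k,(a,b,th)),sy in zip(cs.items(),(.052,0,-.052,-.104)):
    p=np.array([a,b,.2]);print(k,p);leg(P,y,p,180+th)
    q=np.array([*slot(-.015,sy),.2]);print('  slot',q.round(3));leg(p,180+th,q,178.1);P,y=q,178.1
```

```text
D [ 0.5169 -0.1857  0.2   ]
   shift [0.031 0.17  0.112] turn 0.263
  slot [0.53  0.137 0.2  ]
   shift [0.174 0.622 0.   ] turn -0.268
C [ 0.434 -0.171  0.2  ]
   shift [ 0.172 -0.622 -0.   ] turn 0.085
  slot [0.529 0.085 0.2  ]
   shift [-0.125  0.531  0.   ] turn -0.085
B [ 0.4381 -0.3043  0.2   ]
   shift [ 0.155 -0.784 -0.   ] turn -0.053
  slot [0.527 0.033 0.2  ]
   shift [-0.193  0.67   0.   ] turn 0.053
A [ 0.4842 -0.4058  0.2   ]
   shift [ 0.056 -0.88  -0.   ] turn -0.253
  slot [ 0.525 -0.019  0.2  ]
   shift [-0.258  0.734  0.   ] turn 0.253
```

Emit:
{"fn": "carry_out", "kwargs": {"targets": [[0.016,0.085,0.05,0,0,0],[0.016,0.085,0.06,0,0,0],[0,0,0,0,0,0.132],[0,0,0,0,0,0.132],[0,0,0,0,0,0]], "hand": 0.55}}

```text
time_s: 28.6
tcp_pos: [0.5171, -0.1845, 0.2026]
eef_rot: [179.8, -0.0, 162.1]
contact_force: [0.4, -0.9, 0.8]
gripper_width: 0.048
gripper_force: 0.0
```

Emit:
{"fn": "carry_out", "kwargs": {"targets": [[0,-0.002,0.1,0,0,0],[0,0,0.11,0,0,0],[0,0,0.08,0,0,0],[0,0,0.034,0,0,0],[0,0,0,0,0,0]]}}

```text
time_s: 29.22
tcp_pos: [0.516, -0.1859, 0.0394]
eef_rot: [179.9, -0.2, 162.1]
contact_force: [0.8, -0.5, 0.7]
gripper_width: 0.0484
gripper_force: 0.0
```

Emit:
{"fn": "carry_out", "kwargs": {"targets": [[0,0,0,0,0,0],[0,0,0,0,0,0],[0,0,0,0,0,0],[0,0,0,0,0,0],[0,0,0,0,0,0]], "hand": 0}}

```text
time_s: 29.85
tcp_pos: [0.5172, -0.1864, 0.0411]
eef_rot: [179.8, 0.0, 161.9]
contact_force: [-0.3, 1.2, 2.8]
gripper_width: 0.0099
gripper_force: 15.0
```

Emit:
{"fn": "carry_out", "kwargs": {"targets": [[0,0,-0.05,0,0,0],[0,0,-0.1,0,0,0],[0,0,-0.1,0,0,0],[0,0,-0.07,0,0,0],[0.029,0.104,0,0,0,0]]}}

```text
time_s: 30.48
tcp_pos: [0.5208, -0.1344, 0.204]
eef_rot: [179.7, 0.3, 161.7]
contact_force: [1.1, 0.4, -2.5]
gripper_width: 0.0099
gripper_force: 15.0
```

Emit:
{"fn": "carry_out", "kwargs": {"targets": [[0.029,0.104,0,0,0,0],[0.029,0.104,0,0,0,0],[0.029,0.104,0,0,0,0],[0.029,0.104,0,0,0,0],[0.029,0.104,0,0,0,0]]}}

```text
time_s: 31.1
tcp_pos: [0.5307, 0.1384, 0.2018]
eef_rot: [179.8, -0.0, 161.9]
contact_force: [0.4, -0.4, -1.3]
gripper_width: 0.0102
gripper_force: 15.0
```

Emit:
{"fn": "carry_out", "kwargs": {"targets": [[0,0,0,0,0,-0.134],[0,0,0,0,0,-0.134],[0,0,0.08,0,0,0],[0,0,0,0,0,0]]}}

```text
time_s: 31.6
tcp_pos: [0.5291, 0.1358, 0.1593]
eef_rot: [180.0, -0.3, 177.9]
contact_force: [-0.7, -0.1, -1.4]
gripper_width: 0.0097
gripper_force: 15.0
```

Emit:
{"fn": "carry_out", "kwargs": {"targets": [[0,0.002,0.09,0,0,0],[0,0,0.07,0,0,0],[0,0,0.05,0,0,0],[0,0,0.015,0,0,0],[0,0,0,0,0,0]]}}

```text
time_s: 32.22
tcp_pos: [0.5318, 0.1383, 0.0501]
eef_rot: [179.8, 0.1, 178.0]
contact_force: [0.9, -0.5, -0.6]
gripper_width: 0.0095
gripper_force: 15.0
```

Emit:
{"fn": "carry_out", "kwargs": {"targets": [[0,0,0.003,0,0,0],[0,0,0.001,0,0,0],[0,0,0,0,0,0]]}}

```text
time_s: 32.6
tcp_pos: [0.5315, 0.1383, 0.0479]
eef_rot: [179.8, 0.1, 178.0]
contact_force: [0.0, -0.1, -0.8]
gripper_width: 0.0097
gripper_force: 15.0
```

Emit:
{"fn": "carry_out", "kwargs": {"targets": [[0,0,0.003,0,0,0],[0,0,0.002,0,0,0],[0,0,0.001,0,0,0],[0,0,0,0,0,0]]}}

```text
time_s: 33.1
tcp_pos: [0.5315, 0.1384, 0.046]
eef_rot: [179.8, 0.1, 178.0]
contact_force: [-6.2, 0.7, 17.8]
gripper_width: 0.0098
gripper_force: 15.0
```

Emit:
{"fn": "carry_out", "kwargs": {"targets": [[0,0,0,0,0,0],[0,0,0,0,0,0],[0,0,0,0,0,0]], "hand": 0.23}}

```text
time_s: 33.48
tcp_pos: [0.5312, 0.1381, 0.0441]
eef_rot: [179.8, 0.0, 178.0]
contact_force: [-0.9, 0.5, 1.3]
gripper_width: 0.0199
gripper_force: 0.0
```

Emit:
{"fn": "carry_out", "kwargs": {"targets": [[0,0,-0.04,0,0,0],[0,0,-0.1,0,0,0],[0,0,-0.1,0,0,0],[0,0,-0.07,0,0,0],[0,0,0,0,0,0]]}}

```text
time_s: 34.1
tcp_pos: [0.5326, 0.1384, 0.2024]
eef_rot: [179.7, 0.3, 178.0]
contact_force: [0.2, 0.3, -0.9]
gripper_width: 0.0203
gripper_force: 0.0
```

```bash
cat > chk.py <<'E'
from h import *
s=tip();it=r.capture('top');ct=cam('top')
for a,ce,re,q in blobs(it,(45,90,40),(85,255,255)):
    if ce[1]>100: print('green',a,ce.round(1),*[np.round(x,3) for x in line(ct,q,.045)])
E
python3 chk.py
```

```text
t 34.1 tcp [0.5326 0.1384 0.2024] rpy [179.7   0.3 178. ] j [ 3.490e+01  1.000e+01 -1.820e+01 -1.000e-01 -6.140e+01 -1.269e+02] F [ 0.2  0.3 -0.9] w 0.0203 gf 0.0
green 62 [359.3 192.3] [ 0.496 -0.401] -152.477 0.048
green 55 [329.6 206.9] [ 0.451 -0.302] -171.686 0.045
green 49 [289.6 209. ] [ 0.447 -0.172] 175.499 0.043
```

Emit:
{"fn": "carry_out", "kwargs": {"targets": [[0.029,-0.104,0,0,0,0],[0.029,-0.104,0,0,0,0],[0.029,-0.104,0,0,0,0],[0.029,-0.104,0,0,0,0],[0.029,-0.104,0,0,0,0]], "hand": 0.55}}

```text
time_s: 34.78
tcp_pos: [0.4481, -0.121, 0.1972]
eef_rot: [179.8, -0.1, 178.0]
contact_force: [1.4, -0.4, 0.3]
gripper_width: 0.048
gripper_force: 0.0
```

Emit:
{"fn": "carry_out", "kwargs": {"targets": [[0.03,-0.105,0,0,0,0],[0,0,0,0,0,0.085],[0,0,0.1,0,0,0],[0,0,0.1,0,0,0],[0,0,0,0,0,0]]}}

```text
time_s: 35.4
tcp_pos: [0.4291, -0.1712, 0.0946]
eef_rot: [179.9, -0.5, 172.8]
contact_force: [0.4, -0.1, 1.3]
gripper_width: 0.0482
gripper_force: 0.0
```

Emit:
{"fn": "carry_out", "kwargs": {"targets": [[0,0,0.06,0,0,0],[0,0,0.04,0,0,0],[0,0,0.018,0,0,0],[0,0,0,0,0,0],[0,0,0,0,0,0]]}}

```text
time_s: 36.02
tcp_pos: [0.4336, -0.171, 0.0403]
eef_rot: [179.8, 0.1, 172.9]
contact_force: [0.1, 0.5, 0.1]
gripper_width: 0.0481
gripper_force: 0.0
```

Emit:
{"fn": "carry_out", "kwargs": {"targets": [[0,0,0,0,0,0],[0,0,0,0,0,0],[0,0,0,0,0,0],[0,0,0,0,0,0],[0,0,0,0,0,0]], "hand": 0}}

```text
time_s: 36.65
tcp_pos: [0.4328, -0.171, 0.0392]
eef_rot: [179.8, 0.0, 172.9]
contact_force: [0.0, 0.1, -0.4]
gripper_width: 0.0099
gripper_force: 15.0
```

Emit:
{"fn": "carry_out", "kwargs": {"targets": [[0,0,-0.05,0,0,0],[0,0,-0.1,0,0,0],[0,0,-0.1,0,0,0],[0,0,-0.07,0,0,0],[-0.025,0.106,0,0,0,0]]}}

```text
time_s: 37.28
tcp_pos: [0.4527, -0.1217, 0.2025]
eef_rot: [179.8, 0.3, 172.6]
contact_force: [2.2, 0.6, -0.9]
gripper_width: 0.01
gripper_force: 15.0
```

Emit:
{"fn": "carry_out", "kwargs": {"targets": [[-0.025,0.106,0,0,0,0],[-0.025,0.106,0,0,0,0],[-0.025,0.106,0,0,0,0],[-0.025,0.107,0,0,0,0],[0,0,0,0,0,-0.085]]}}

```text
time_s: 37.9
tcp_pos: [0.5285, 0.0873, 0.1995]
eef_rot: [179.8, 0.0, 178.3]
contact_force: [-0.6, -0.7, -0.4]
gripper_width: 0.0099
gripper_force: 15.0
```

Emit:
{"fn": "carry_out", "kwargs": {"targets": [[0,0,0.08,0,0,0],[0,0,0.09,0,0,0],[0,0,0.07,0,0,0],[0,0,0.05,0,0,0],[0,0,0,0,0,0]]}}

```text
time_s: 38.52
tcp_pos: [0.5263, 0.0839, 0.0533]
eef_rot: [179.9, -0.2, 178.0]
contact_force: [-0.2, -0.5, 0.6]
gripper_width: 0.0097
gripper_force: 15.0
```

Emit:
{"fn": "carry_out", "kwargs": {"targets": [[0,0,0.008,0,0,0],[0,0,0.006,0,0,0],[0,0,0.003,0,0,0],[0,0,0.002,0,0,0],[0,0,0,0,0,0]]}}

```text
time_s: 39.15
tcp_pos: [0.5278, 0.0847, 0.0458]
eef_rot: [179.8, 0.1, 178.0]
contact_force: [0.0, -0.0, -0.9]
gripper_width: 0.0099
gripper_force: 15.0
```

Emit:
{"fn": "carry_out", "kwargs": {"targets": [[0,0,0.002,0,0,0],[0,0,0.002,0,0,0],[0,0,0,0,0,0]]}}

```text
time_s: 39.52
tcp_pos: [0.5278, 0.0847, 0.0441]
eef_rot: [179.8, 0.1, 178.0]
contact_force: [-2.0, 0.1, 4.9]
gripper_width: 0.0095
gripper_force: 15.0
```

Emit:
{"fn": "carry_out", "kwargs": {"targets": [[0,0,0,0,0,0],[0,0,0,0,0,0],[0,0,0,0,0,0]], "hand": 0.23}}

```text
time_s: 39.9
tcp_pos: [0.5277, 0.0846, 0.0435]
eef_rot: [179.8, 0.0, 178.0]
contact_force: [-0.5, 0.1, -0.2]
gripper_width: 0.0201
gripper_force: 0.0
```

Emit:
{"fn": "carry_out", "kwargs": {"targets": [[0,0,-0.04,0,0,0],[0,0,-0.1,0,0,0],[0,0,-0.1,0,0,0],[0,0,-0.07,0,0,0],[0,0,0,0,0,0]]}}

```text
time_s: 40.52
tcp_pos: [0.5292, 0.0848, 0.2018]
eef_rot: [179.7, 0.4, 178.0]
contact_force: [0.3, -0.7, -0.3]
gripper_width: 0.0201
gripper_force: 0.0
```

```bash
python3 chk.py
```

```text
t 40.525 tcp [0.5292 0.0848 0.2018] rpy [179.7   0.4 178. ] j [ 3.00e+01  8.60e+00 -1.99e+01 -1.00e-01 -6.10e+01 -1.22e+02] F [ 0.3 -0.7 -0.3] w 0.0201 gf 0.0
green 63 [359.3 192.2] [ 0.496 -0.401] -153.213 0.048
green 55 [329.6 206.9] [ 0.451 -0.302] -171.686 0.045
```

Emit:
{"fn": "carry_out", "kwargs": {"targets": [[0.022,-0.112,0,0,0,0],[0.022,-0.112,0,0,0,0],[0.022,-0.112,0,0,0,0],[0.022,-0.112,0,0,0,0],[0.022,-0.112,0,0,0,0]], "hand": 0.55}}

```text
time_s: 41.2
tcp_pos: [0.4615, -0.1952, 0.1965]
eef_rot: [179.8, -0.0, 178.0]
contact_force: [1.4, 0.0, -0.5]
gripper_width: 0.0481
gripper_force: 0.0
```

Emit:
{"fn": "carry_out", "kwargs": {"targets": [[0.022,-0.112,0,0,0,0],[0.023,-0.112,0,0,0,0],[0,0,0,0,0,-0.053],[0,0,0.1,0,0,0],[0,0,0,0,0,0]]}}

```text
time_s: 41.82
tcp_pos: [0.433, -0.3038, 0.1433]
eef_rot: [179.6, -0.4, -178.9]
contact_force: [0.1, -0.4, 0.2]
gripper_width: 0.0485
gripper_force: 0.0
```

Emit:
{"fn": "carry_out", "kwargs": {"targets": [[0,0,0.1,0,0,0],[0,0,0.08,0,0,0],[0,0,0.036,0,0,0],[0,0,0,0,0,0],[0,0,0,0,0,0]]}}

```text
time_s: 42.45
tcp_pos: [0.4376, -0.3046, 0.0407]
eef_rot: [179.9, 0.1, -178.8]
contact_force: [-0.0, -0.1, -0.5]
gripper_width: 0.0481
gripper_force: 0.0
```

Emit:
{"fn": "carry_out", "kwargs": {"targets": [[0,0,0,0,0,0],[0,0,0,0,0,0],[0,0,0,0,0,0],[0,0,0,0,0,0],[0,0,0,0,0,0]], "hand": 0}}

```text
time_s: 43.08
tcp_pos: [0.4365, -0.3044, 0.0394]
eef_rot: [179.8, 0.1, -178.8]
contact_force: [0.2, 0.9, 2.7]
gripper_width: 0.01
gripper_force: 15.0
```

Emit:
{"fn": "carry_out", "kwargs": {"targets": [[0,0,-0.05,0,0,0],[0,0,-0.1,0,0,0],[0,0,-0.1,0,0,0],[0,0,-0.07,0,0,0],[-0.032,0.112,0,0,0,0]]}}

```text
time_s: 43.7
tcp_pos: [0.4524, -0.2505, 0.2024]
eef_rot: [179.9, 0.3, -179.1]
contact_force: [0.3, 1.4, -1.4]
gripper_width: 0.0098
gripper_force: 15.0
```

Emit:
{"fn": "carry_out", "kwargs": {"targets": [[-0.032,0.112,0,0,0,0],[-0.032,0.112,0,0,0,0],[-0.032,0.112,0,0,0,0],[-0.033,0.112,0,0,0,0],[-0.033,0.111,0,0,0,0]]}}

```text
time_s: 44.32
tcp_pos: [0.5265, 0.0345, 0.2005]
eef_rot: [179.8, 0.1, -178.8]
contact_force: [1.6, 0.1, -1.5]
gripper_width: 0.01
gripper_force: 15.0
```

Emit:
{"fn": "carry_out", "kwargs": {"targets": [[0,0,0,0,0,0.053],[0,0,0.09,0,0,0],[0,0,0.09,0,0,0],[0,0,0.07,0,0,0],[0,0,0.04,0,0,0]]}}

```text
time_s: 44.95
tcp_pos: [0.5254, 0.0326, 0.0534]
eef_rot: [179.9, -0.1, 178.0]
contact_force: [0.1, 0.5, -0.9]
gripper_width: 0.0099
gripper_force: 15.0
```

Emit:
{"fn": "carry_out", "kwargs": {"targets": [[0,0,0.006,0,0,0],[0,0,0.005,0,0,0],[0,0,0.003,0,0,0],[0,0,0.002,0,0,0],[0,0,0,0,0,0]]}}

```text
time_s: 45.58
tcp_pos: [0.5268, 0.0331, 0.0479]
eef_rot: [179.8, 0.1, 178.0]
contact_force: [0.7, -0.4, -0.9]
gripper_width: 0.01
gripper_force: 15.0
```

Emit:
{"fn": "carry_out", "kwargs": {"targets": [[0,0,0.003,0,0,0],[0,0,0.003,0,0,0],[0,0,0.002,0,0,0],[0,0,0,0,0,0]]}}

```text
time_s: 46.08
tcp_pos: [0.5267, 0.0332, 0.0443]
eef_rot: [179.8, 0.1, 178.0]
contact_force: [-4.7, 1.1, 10.9]
gripper_width: 0.0101
gripper_force: 15.0
```

Emit:
{"fn": "carry_out", "kwargs": {"targets": [[0,0,0,0,0,0],[0,0,0,0,0,0],[0,0,0,0,0,0]], "hand": 0.23}}

```text
time_s: 46.45
tcp_pos: [0.5267, 0.033, 0.0433]
eef_rot: [179.8, 0.0, 178.0]
contact_force: [0.2, 1.0, 0.4]
gripper_width: 0.0202
gripper_force: 0.0
```

Emit:
{"fn": "carry_out", "kwargs": {"targets": [[0,0,-0.04,0,0,0],[0,0,-0.1,0,0,0],[0,0,-0.1,0,0,0],[0,0,-0.07,0,0,0],[0,0,0,0,0,0]]}}

```text
time_s: 47.08
tcp_pos: [0.5281, 0.033, 0.2016]
eef_rot: [179.7, 0.4, 178.0]
contact_force: [0.4, -0.0, -1.0]
gripper_width: 0.0201
gripper_force: 0.0
```

```bash
python3 chk.py
```

```text
t 47.075 tcp [0.5281 0.033  0.2016] rpy [179.7   0.4 178. ] j [ 2.470e+01  8.000e+00 -2.070e+01 -1.000e-01 -6.080e+01 -1.167e+02] F [ 0.4 -0.  -1. ] w 0.0201 gf 0.0
green 61 [359.3 192.2] [ 0.496 -0.401] -152.455 0.048
```

Emit:
{"fn": "carry_out", "kwargs": {"targets": [[0.007,-0.11,0,0,0,0],[0.007,-0.11,0,0,0,0],[0.007,-0.11,0,0,0,0],[0.007,-0.11,0,0,0,0],[0.007,-0.11,0,0,0,0]], "hand": 0.55}}

```text
time_s: 47.75
tcp_pos: [0.4983, -0.2432, 0.1962]
eef_rot: [179.8, -0.1, 178.0]
contact_force: [1.0, -0.2, 0.2]
gripper_width: 0.0479
gripper_force: 0.0
```

Emit:
{"fn": "carry_out", "kwargs": {"targets": [[0.007,-0.11,0,0,0,0],[0.007,-0.11,0,0,0,0],[0.007,-0.11,0,0,0,0],[0,0,0,0,0,-0.127],[0,0,0,0,0,-0.127]]}}

```text
time_s: 48.38
tcp_pos: [0.4818, -0.4068, 0.1946]
eef_rot: [179.7, -0.1, -166.7]
contact_force: [-0.3, 0.2, -0.3]
gripper_width: 0.0485
gripper_force: 0.0
```

Emit:
{"fn": "carry_out", "kwargs": {"targets": [[0,0,0.1,0,0,0],[0,0,0.1,0,0,0],[0,0,0.08,0,0,0],[0,0,0.036,0,0,0],[0,0,0,0,0,0]]}}

```text
time_s: 49.0
tcp_pos: [0.4823, -0.4053, 0.0375]
eef_rot: [179.7, -0.1, -166.8]
contact_force: [-0.1, -0.2, 0.7]
gripper_width: 0.0481
gripper_force: 0.0
```

Emit:
{"fn": "carry_out", "kwargs": {"targets": [[0,0,0,0,0,0],[0,0,0,0,0,0],[0,0,0,0,0,0],[0,0,0,0,0,0],[0,0,0,0,0,0]], "hand": 0}}

```text
time_s: 49.62
tcp_pos: [0.4834, -0.4058, 0.0396]
eef_rot: [179.9, 0.1, -166.8]
contact_force: [0.6, 1.5, 3.0]
gripper_width: 0.0098
gripper_force: 15.0
```

Emit:
{"fn": "carry_out", "kwargs": {"targets": [[0,0,-0.05,0,0,0],[0,0,-0.1,0,0,0],[0,0,-0.1,0,0,0],[0,0,-0.07,0,0,0],[-0.037,0.105,0,0,0,0]]}}

```text
time_s: 50.25
tcp_pos: [0.4903, -0.3531, 0.2022]
eef_rot: [-179.9, 0.3, -167.0]
contact_force: [2.0, 1.8, -0.4]
gripper_width: 0.0099
gripper_force: 15.0
```

Emit:
{"fn": "carry_out", "kwargs": {"targets": [[-0.037,0.105,0,0,0,0],[-0.037,0.105,0,0,0,0],[-0.037,0.105,0,0,0,0],[-0.037,0.105,0,0,0,0],[-0.037,0.105,0,0,0,0]]}}

```text
time_s: 50.88
tcp_pos: [0.5188, -0.0724, 0.2002]
eef_rot: [179.8, 0.1, -166.8]
contact_force: [0.9, -0.3, -1.0]
gripper_width: 0.0098
gripper_force: 15.0
```

Emit:
{"fn": "carry_out", "kwargs": {"targets": [[-0.037,0.105,0,0,0,0],[0,0,0,0,0,0.127],[0,0,0,0,0,0.127],[0,0,0,0,0,0]]}}

```text
time_s: 51.38
tcp_pos: [0.5248, -0.0186, 0.2002]
eef_rot: [179.8, 0.0, 178.1]
contact_force: [0.4, 0.6, -0.6]
gripper_width: 0.0099
gripper_force: 15.0
```

Emit:
{"fn": "carry_out", "kwargs": {"targets": [[0,0.004,0.09,0,0,0],[0,0,0.09,0,0,0],[0,0,0.07,0,0,0],[0,0,0.04,0,0,0],[0,0,0.006,0,0,0]]}}

```text
time_s: 52.0
tcp_pos: [0.5242, -0.0169, 0.051]
eef_rot: [179.9, -0.1, 178.1]
contact_force: [0.3, 0.2, 0.2]
gripper_width: 0.0102
gripper_force: 15.0
```

Emit:
{"fn": "carry_out", "kwargs": {"targets": [[0,0,0.005,0,0,0],[0,0,0.005,0,0,0],[0,0,0.003,0,0,0],[0,0,0.002,0,0,0],[0,0,0,0,0,0]]}}

```text
time_s: 52.62
tcp_pos: [0.5253, -0.0163, 0.045]
eef_rot: [179.8, 0.1, 178.0]
contact_force: [0.2, 0.5, -0.5]
gripper_width: 0.0095
gripper_force: 15.0
```

Emit:
{"fn": "carry_out", "kwargs": {"targets": [[0,0,0.002,0,0,0],[0,0,0.001,0,0,0],[0,0,0,0,0,0]]}}

```text
time_s: 53.0
tcp_pos: [0.5254, -0.0162, 0.0445]
eef_rot: [179.8, 0.1, 178.0]
contact_force: [-4.3, 1.6, 11.8]
gripper_width: 0.0096
gripper_force: 15.0
```

Emit:
{"fn": "carry_out", "kwargs": {"targets": [[0,0,0,0,0,0],[0,0,0,0,0,0],[0,0,0,0,0,0]], "hand": 0.23}}

```text
time_s: 53.38
tcp_pos: [0.5253, -0.0163, 0.0432]
eef_rot: [179.8, 0.0, 178.0]
contact_force: [-0.3, -0.6, 0.5]
gripper_width: 0.0198
gripper_force: 0.0
```

Emit:
{"fn": "carry_out", "kwargs": {"targets": [[0,0,-0.04,0,0,0],[0,0,-0.1,0,0,0],[0,0,-0.1,0,0,0],[0,0,-0.12,0,0,0],[0,0,-0.1,0,0,0]]}}

```text
time_s: 54.0
tcp_pos: [0.5251, -0.0172, 0.2758]
eef_rot: [179.8, 0.1, 178.0]
contact_force: [1.0, 0.3, 0.3]
gripper_width: 0.0199
gripper_force: 0.0
```

Emit:
{"fn": "carry_out", "kwargs": {"targets": [[0.02,-0.12,0,0,0,0],[0.02,-0.12,0,0,0,0],[0.02,-0.12,0,0,0,0],[0.02,-0.12,0,0,0,0],[0,0,0,0,0,0]]}}

```text
time_s: 54.62
tcp_pos: [0.4751, -0.2589, 0.2719]
eef_rot: [179.8, -0.0, 177.7]
contact_force: [0.2, 0.0, -0.0]
gripper_width: 0.0202
gripper_force: 0.0
```

```bash
python3 chk.py
python3 - <<'E'
from h import *
a=r.capture('scene')[110:270,105:425];b=r.capture('top')[110:260,85:405]
cv2.imwrite('pics/c9.png',cv2.resize(np.vstack([a,b]),None,fx=1.9,fy=1.9,interpolation=cv2.INTER_CUBIC)[:,:,::-1])
E
```

```text
t 54.625 tcp [ 0.4751 -0.2589  0.2719] rpy [179.8  -0.  177.7] j [ -7.9   6.6 -12.7  -0.2 -70.7 -84.3] F [ 0.2  0.  -0. ] w 0.0202 gf 0.0
green 60 [193.6 181.2] [0.545 0.136] 168.56 0.045
green 54 [210.  181.5] [0.543 0.083] 174.756 0.045
green 48 [225.3 182.3] [0.539 0.034] -173.332 0.047
```

View pics/c9.png

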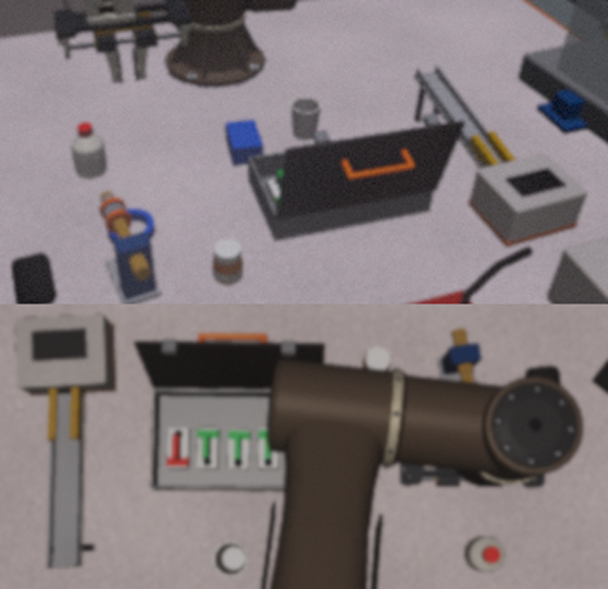

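The case holds the red cartridge and three green ones in a row, all upright; the fourth is visible in its corner in the scene view. The lid is open and the other things haven't moved, so I'm handing in.

```bash
python3 -c "
from plant import r
print(r.close_job())"
```

```text
the job is handed in; nothing more can be done
None
```

I handed the job in at about 55 s: the sleeve was pulled to its stop and snapped back, the lid is open on its stop, and the red and all four green cartridges stand tab-up in the case, with nothing else seen to have moved.

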